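# Park the drying hanger and start the fan

### The arm

A 6-joint arm with a two-finger parallel gripper is mounted at the origin on the work surface. World frame = base frame: x ahead of the robot, y to its left, z up, the work surface at z = 0. Lengths are in m, angles in rad, forces in N, time in s.
With the tool pointing down it reaches from about 0.35 to 0.775 m from the base axis. Payload 5.5 kg.
Tool frame: the origin (TCP) lies midway between the tips of the shut fingers; the grasp point (between the pads) lies 19 mm behind it; x points along the fingers, y is the direction in which the jaws open and shut, and the axes are right-handed (so a half turn about x gives the same grasp; the last joint's range is limited). The gripper opens to 85 mm and grips with 20 to 120 N. Pads are 22 mm wide; open, the fingers measure 114 mm over their backs; the gripper's body (76 mm by 85 mm) begins 54 mm behind the grasp point. The pads swing forward as they close: fully open they stand 13 mm farther back than shut.
Start: joints at [1.067, 0.313, 0.046, 1.304, 0, 1.431], TCP at [0.205, 0.537, 0.231] pointing down, gripper open.
Joint ranges: [-2.76, 2.76], [-0.86, 1.69], [-1.03, 1.26], [-2.2, 2.34], [-1.47, 1.5], [-3.14, 3.14]. Speed limits (rad/s): [2.57, 2.57, 3.14, 3.14, 3.14, 3.14].

### API

Orientations are given as a unit quaternion [w, x, y, z].
In Python, from workcell import env, optics, order, models gives the robot as it stands. The module is installed in compiled form; this text tells all that it offers.
- The arm moves only by the tool servo_tool, never from a script. Its argument "moves" is a list of rows, each a list of 5 numbers: the shift along the tool's x, y, z in cm, then the turn about the tool's x in rad, then the closure, from -1 (fully open) to 1 (shut). A call has exactly 10 rows; each row shifts and turns the commanded pose from where the row before left it, along the tool's axes as they then stand; what a row does not reach is not made up. A row lasts 1/8 s, in which the tool goes at most 62.5 mm and 10.7 degrees, less where a joint would pass 70% of its speed; a pose out of reach is approached as far as the arm can. A call is refused whole if a number of a shift passes 6.25 or a number of a turn 0.188, either way. A call with a gripper value outside its range is refused whole. The fingers move at their own pace and stop on an object; "grip_force" is the grip in N (left out, the last holds). Time passes only in rows, so rows that do not move let the fingers close, or fill a call up. It gives the time, the measured TCP pose, the force and the opening at its end, in the units of the state.
- env.get_state(): the state, without advancing time (a new reading comes with each control period).
- optics.read_camera(name): name is "scene" or "side" or "wrist"; returns a dict with "pixels" (384x512x3 uint8, blue, green, red), "vertical_fov" (degrees; the focal length in pixels is half the picture's height over the tangent of half this angle, whatever the lens; pixels are square), "cx", "cy" (the principal point, pixels), "extrinsics" (4x4, takes a point from world to camera coordinates). Camera axes: x right, y up, looking along -z (the intrinsics and any distortion apply to the point x, -y, -z); pixel columns grow to the right and rows downward; lengths in m; the calibration is good to about 2 mm. A picture is of the moment at which its call begins. There is no depth.
- order.hand_in(): hands the job in, once; it reports no verdict.
Trained networks look in a picture, given as the dict that the camera call returned (one of the last four; its "shot" number tells which), for a name from the list of things; names that differ only in an ending like _2 or _b are one class to them, and where a whole thing is asked for, a point or a joint stands for the part that bears it (a point fixed in the world has none). Each returns a list of dicts, best first, with "conf" (0 to 1); they miss things now and then, are a little off and sometimes report something else, mostly with a low value. They report only what shows in the picture. A call takes as long as a camera call. They do not tell look-alikes from the thing itself.
- models.outline_of(name, picture): "pixels" (384x512 bool, what is visible of it) and "location" ([column, row] in pixels, amid what is visible of it).
- models.pinpoint(name, picture): "location" ([column, row] in pixels: a listed point, or the origin of a listed thing).
The state is a dict: "clock": time; "joint_pos": joint angles; "qvel": joint speeds; "tau": joint torques, N m; "tcp_pos": TCP position; "orientation": TCP orientation; "wrist_force": force on the tool from outside, world axes, zero at the start; "ft_torque": the same for the moment, N m; "finger_gap": finger opening in m.
Only numpy, scipy, OpenCV 4.12 (cv2) and the standard library are available. Lean on these libraries where they do the work, as an engineer would, in place of code of your own. Each camera call takes 0.05 s, during which the arm holds its last target.

### The job

Slide the orange hanger with its shower rose along the bent rail, round both corners and under the copper pipe hoop, until its collar rests against the red clip at the other end, and let go so that it hangs freely. Only then press the green spring pedal down to its stop to start the fan, hold it there a moment, and let it spring back. Do not push the plumbing parts and bottles on the ledge about or knock them over.

Things in the scene. Friction and masses are not known exactly. Their poses are not given: they have to be found in the camera images.
- rail: Fixed level U rail of 8 mm round steel rod, axis 130 mm above the ledge. Origin on the ledge. In its frame (x, y in mm) the rod axis runs straight from (-115, 150) to (55, 150), round a bend to (100, 105), straight to (100, -105), round a bend to (55, -150), straight to (-115, -150); both ends there turn down to the ledge. Grey 30 mm end discs at x = -104 to -98. Turned up to 0.25 rad.
- bend_left (a point): Centre of curvature of the rail's bend on the robot's left: (55, 105, 130) mm in the rail's frame. The rod axis bends a quarter turn about it, radius 45 mm.
- bend_right (a point): Centre of curvature of the rail's other bend: (55, -105, 130) mm in the rail's frame, radius 45 mm.
- hanger: Loose orange plastic hanger on the rail, 160 g, on the end leg (y = +150 or -150 of the rail's frame) where the red clip is not. Origin: centre of its collar's hole (20 mm hole along its x, outer 30, 24 long), hanging about 6 mm below the rod axis (z about 124 mm). Below it a steel shower rose, 50 mm across, reaching 61 mm below the origin, keeps it upright when let go. Same seen from either end.
- grip_bar (a point): Centre of the hanger's grip bar, 48 mm above the hanger's origin (z about 172 mm, top 179 mm), on an 8 mm wide stem. Bar 96 mm long along the hanger's x (along the rail; it must turn with the rail at the bends), 10 mm wide, 14 mm high; grip it across its width near either end or in the middle. The hole has 6 mm play all round the rod.
- stop: Fixed red clip, a 32 mm disc 12 mm thick on the rail, the stop for the hanger, on the end leg opposite to the hanger's. Origin on the rod axis (z = 130 mm) at its middle, axes as the rail's: +x along the leg towards the bend. The hanger comes from its +x side and touches when its origin is about 18 mm in +x from the clip's origin.
- hoop: Fixed hoop of 12 mm copper pipe across the rail's middle leg. Origin on the ledge midway between its posts, straight below the rod; posts 75 mm to +x and -x (axes as the rail's); crossbar along x, underside z = 190 mm, top 202 mm. The hanger's bar passes below with 11 mm to spare, but not fingers holding it: let go short of the crossbar and take the bar's other end beyond it.
- pedal_base: Fixed dark steel base of the pedal on the ledge, 116 x 74 x 10 mm, cheeks 33 mm high at its far end (+x of its own frame). The pedal hinge lies at x = +45 mm, z = 24 mm of its frame, along y. Stands left or right of the rail, turned up to 0.4 rad.
- pedal_press (a point): Point to press, on the upper face of the green pedal plate (92 x 60 x 6 mm), 72 mm from the hinge towards -x of the base and 20 mm from the free edge; about 48 mm above the ledge when up, 27 mm when down. It moves with the pedal.
- pedal (a joint): Angle of the spring pedal: 0 up (rest), 0.30 rad down at its stop. Pressing at the marked point takes 3 N at first and 8 N at the stop; it springs back by itself.
- elbow: Loose grey polypropylene pipe elbow lying flat, legs 52 mm, 44 mm high; origin on the ledge under its corner; on the side opposite to the pedal.
- bracket: Loose stainless shower bracket, 45 x 75 mm, 48 mm high, in the row at the back; origin at centre of its underside.
- tap_lever: Loose black plastic tap lever lying between the legs of the rail, 100 mm long, 20 mm high; origin under its hub, lever along its x.
- wrench: Loose steel basin wrench, 265 mm long along its y, 24 mm high, in the row at the back; origin under the middle of its shaft.
- spray_bottle: Loose upright white bottle, 52 mm across, 175 mm high, standing between the legs of the rail; origin at the centre of its foot.
- tin: Loose upright tin, 66 mm across, 100 mm high, in the row at the back; origin at the centre of its foot.
- tape_reel: Loose white reel lying flat between the legs of the rail, 52 mm across, 14 mm high; origin at the centre of its underside.
Mind the look-alikes: they are no part of the job. What is shaped like the pedal_base but yellow is not meant. Leave any purple look-alike of the hanger alone.

How it is judged:
On the way, in this order (a step that is already met when the one before it is completed fails the run):
1. the hanger's collar is against the red clip (x of hanger in the frame of stop between 0.008 and 0.027 m and y of hanger in the frame of stop between -0.02 and 0.02 m), for 0.2 s.
2. the pedal is pressed to its stop (value of joint pedal above 0.27 rad), for 0.2 s.
At the end, for the whole second after the job is handed in: The hanger's collar is against the red clip (origin less than 27 mm from the clip's along the leg, that is a gap under 9 mm), hanging freely within 0.4 rad of upright and at rest; the pedal has been down to its stop (past 0.27 rad for 0.2 s) after that and is back up (below 0.05 rad) (all of step 1 and angle between hanger's own z axis and vertical below 0.4 rad and linear speed of hanger below 0.03 m/s and value of joint pedal below 0.05 rad); the robot touches nothing.
It fails at once if the pedal is pressed while the hanger is not at the clip (value of joint pedal above 0.15 rad and distance between hanger and stop above 0.05 m).
It fails at once if a loose bystander (elbow, bracket, tap lever, wrench, bottle, tin, reel) is pushed more than 30 mm (distance of any of elbow, bracket, tap_lever, wrench, spray_bottle, tin, tape_reel from where it was at the start of the episode above 0.03 m).
It fails at once if the bottle or the tin is knocked over (angle between any of spray_bottle, tin's own z axis and vertical above 0.6 rad).
It also fails if it takes over 72 s, if anything falls off the work surface, if the arm or the gripper's body presses on something with over 40 N, if the wrist force passes 120 N, or if a joint passes its speed limit or range.

## Working session

There is one attempt and no reset: what is moved stays moved. The work goes in short steps, Python scripts to look and compute and a tool call to move; the robot and the scene stay as the last step left them, time stands still between calls to the robot, and variables do not carry over. Pictures are saved under pics/ and viewed, and the job is handed in when it is done.

Besides the shell and the picture viewer there is one more tool, called after "Call:" as name(argument=value, ...) on one line, values as JSON. servo_tool: Moves the arm, as the interface text tells. Its arguments: {"type":"object","properties":{"moves":{"type":"array"},"grip_force":{"type":"number"}},"required":["moves"]}

```bash
mkdir -p pics
cat > h.py <<'E'
import numpy as np, cv2
from workcell import env, optics, order, models
def save(pic,name): cv2.imwrite('pics/'+name+'.png',pic['pixels'])
E
python3 - <<'E'
from h import *
s=env.get_state(); print({k:np.round(v,3) for k,v in s.items()})
ps={}
for c in ['scene','side','wrist']:
    p=optics.read_camera(c); save(p,c+'0'); print(c,[k for k in p], p['vertical_fov'],p['cx'],p['cy'],np.round(p['extrinsics'],3).tolist(),{k:v for k,v in p.items() if k not in('pixels','extrinsics')})
    for n in ['rail','bend_left','bend_right','hanger','grip_bar','stop','hoop','pedal_base','pedal_press','elbow','bracket','tap_lever','wrench','spray_bottle','tin','tape_reel']:
        r=models.pinpoint(n,p); print(' ',n,[(np.round(d['location'],1).tolist(),round(d['conf'],2)) for d in r])
E
```

```text
{'clock': np.float64(0.0), 'joint_pos': array([ 1.067,  0.314,  0.045,  1.304, -0.   ,  1.431]), 'qvel': array([ 0.001, -0.   ,  0.001,  0.   , -0.   , -0.001]), 'tau': array([-1.0000e-03, -4.8063e+01,  2.9853e+01,  2.0000e-02, -0.0000e+00,
        0.0000e+00]), 'tcp_pos': array([0.204, 0.537, 0.23 ]), 'orientation': array([ 0.695,  0.127,  0.696, -0.129]), 'wrist_force': array([-0.226, -0.169, -0.364]), 'ft_torque': array([-0.047,  0.02 , -0.03 ]), 'finger_gap': np.float64(0.085)}
scene ['pixels', 'vertical_fov', 'cx', 'cy', 'extrinsics', 'shot'] 54.79710017314908 253.07213428702832 192.0437842656896 [[0.164, 0.986, -0.022, -0.163], [-0.647, 0.124, 0.753, 0.239], [0.745, -0.11, 0.658, -1.71], [0.0, 0.0, 0.0, 1.0]] {'vertical_fov': 54.79710017314908, 'cx': 253.07213428702832, 'cy': 192.0437842656896, 'shot': 1}
  rail [([249.4, 235.0], 0.56)]
  bend_left [([269.5, 194.3], 0.73), ([275.6, 278.4], 0.67)]
  bend_right [([202.9, 206.5], 0.81)]
  hanger [([369.5, 168.9], 0.82), ([277.6, 180.2], 0.75), ([279.8, 159.7], 0.63)]
  grip_bar [([278.8, 145.5], 0.64), ([278.4, 171.6], 0.57)]
  st
[... 1707 characters left out ...]
, 173.6], 0.42)]
wrist ['pixels', 'vertical_fov', 'cx', 'cy', 'extrinsics', 'shot'] 68.94498180749468 259.39469539073644 189.98996843287705 [[0.355, 0.935, -0.001, -0.576], [-0.894, 0.339, -0.292, 0.04], [-0.272, 0.105, 0.956, -0.38], [0.0, 0.0, 0.0, 1.0]] {'vertical_fov': 68.94498180749468, 'cx': 259.39469539073644, 'cy': 189.98996843287705, 'shot': 3}
  rail []
  bend_left []
  bend_right []
  hanger [([62.6, 297.7], 0.82), ([324.7, 298.4], 0.75)]
  grip_bar [([337.1, 324.5], 0.85)]
  stop []
  hoop []
  pedal_base [([188.5, 267.3], 0.73)]
  pedal_press [([171.7, 272.5], 0.98)]
  elbow []
  bracket []
  tap_lever [([79.1, 372.4], 0.49)]
  wrench []
  spray_bottle []
  tin []
  tape_reel []
```

View pics/scene0.png

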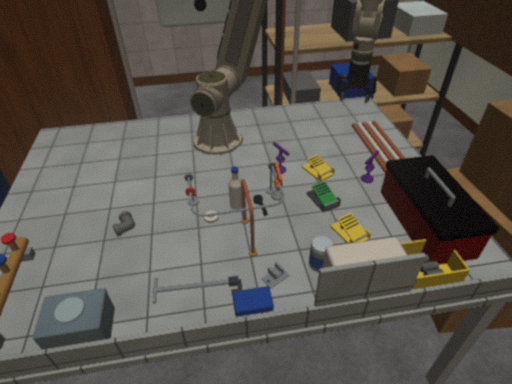

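View pics/side0.png

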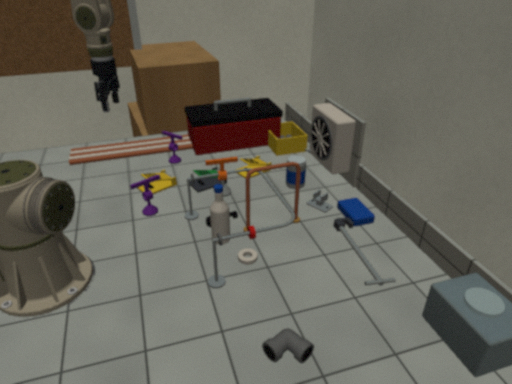

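View pics/wrist0.png

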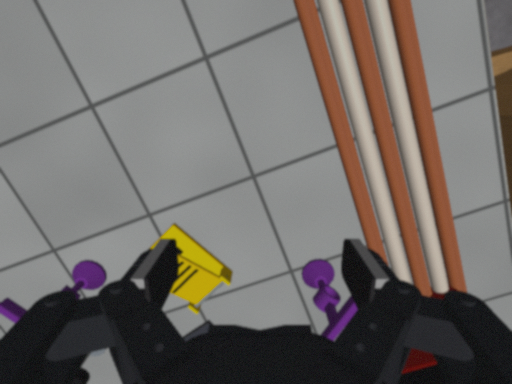

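```bash
cat >> h.py <<'E'
def K(p):
    f=p['pixels'].shape[0]/2/np.tan(np.radians(p['vertical_fov'])/2); return f,p['cx'],p['cy']
def proj(p,P):
    P=np.atleast_2d(P); E=p['extrinsics']; f,cx,cy=K(p)
    c=P@E[:3,:3].T+E[:3,3]; return np.c_[cx+f*c[:,0]/-c[:,2], cy-f*c[:,1]/-c[:,2]]
def ray(p,uv):
    E=p['extrinsics']; f,cx,cy=K(p); d=np.array([(uv[0]-cx)/f,-(uv[1]-cy)/f,-1]); R=E[:3,:3]
    return -R.T@E[:3,3], R.T@d/np.linalg.norm(d)
def atz(p,uv,z):
    o,d=ray(p,uv); return o+d*(z-o[2])/d[2]
def tri(obs):
    A=np.zeros((3,3));b=np.zeros(3)
    for p,uv in obs:
        o,d=ray(p,uv); M=np.eye(3)-np.outer(d,d); A+=M;b+=M@o
    return np.linalg.solve(A,b)
def crop(p,x0,y0,x1,y1,k,name):
    cv2.imwrite('pics/'+name+'.png',cv2.resize(p['pixels'][y0:y1,x0:x1],None,fx=k,fy=k,interpolation=cv2.INTER_CUBIC))
E
python3 - <<'E'
from h import *
import pickle
S=optics.read_camera('scene');D=optics.read_camera('side')
pickle.dump((S,D),open('sd0.pkl','wb'))
crop(S,160,130,360,270,4,'sc1'); crop(D,120,120,320,280,4,'sd1')
for p in(S,D): print(proj(p,[[.204,.537,.23],[0,0,0],[0.204,.537,.25]]))
E
```

```text
[[352.98824523 104.26097876]
 [217.76933844 140.19380455]
 [353.78328491  99.62477997]]
[[111.73871955 110.58118061]
 [ 45.16952741 280.57861916]
 [110.64232228 104.91667015]]
```

View pics/sc1.png

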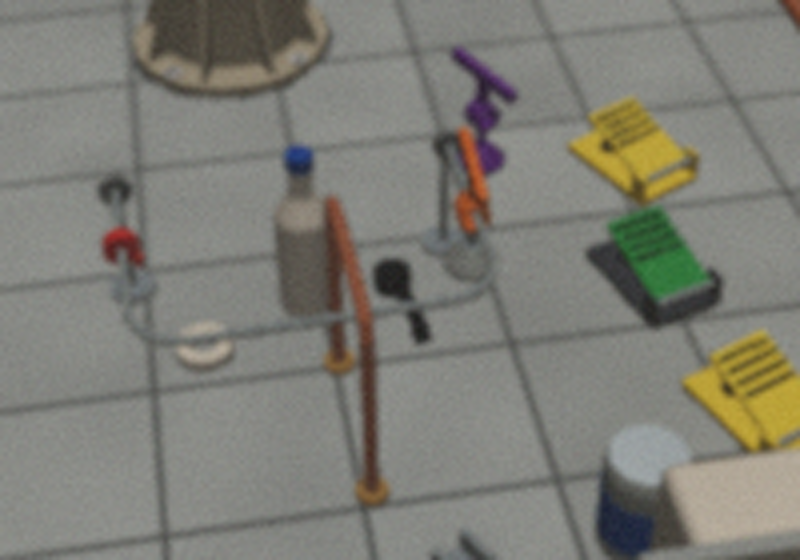

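View pics/sd1.png

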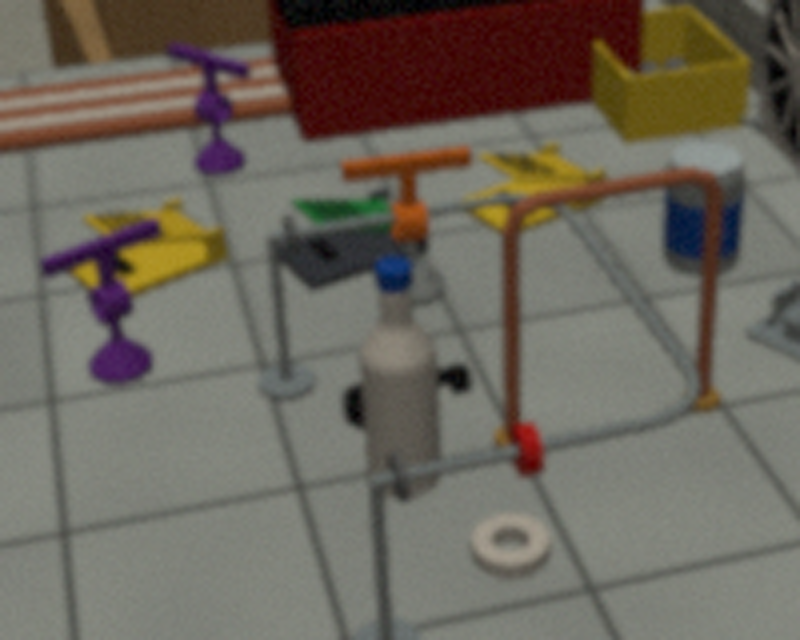

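```bash
cat >> h.py <<'E'
KD={'S':[0,0],'D':[0,0],'W':[0,0]}
def projd(p,P,k1):
    f,cx,cy=K(p); u=(proj(p,P)-[cx,cy])/f; r2=(u**2).sum(1,keepdims=True); return u*(1+k1*r2)*f+[cx,cy]
E
cat > fit.py <<'E'
from h import *
import pickle
from scipy.optimize import least_squares
S,D=pickle.load(open('sd0.pkl','rb'))
def R(q,P):
    P=np.atleast_2d(P);c,s=np.cos(q[2]),np.sin(q[2]); return np.c_[q[0]+c*P[:,0]-s*P[:,1],q[1]+s*P[:,0]+c*P[:,1],P[:,2]]
def pts(q):
    yh,xc,xh=q[3:6]
    return R(q,[[-.101,.15,.13],[-.101,-.15,.13],[xc,-.15,.13],[.025,yh,0],[.175,yh,0],[xh,.15,.124],[xh-.048,.15,.172],[xh+.048,.15,.172],[.025,yh,.196],[.175,yh,.196],[-.115,.15,0],[-.115,-.15,0]])
sc=np.array([[271.8,166.8],[188.8,177],[190.5,191.2],[245,220.5],[253,253],[278,183],[276,163.5],[281,179.5],[243.5,181],[251,210],[270,190],[193.2,202]])
sd=np.array([[191,180],[216.5,240],[252.3,232.5],[246.3,229.3],[296.8,220],[222.5,175.5],[206.5,162.5],[236.5,159],[248,172.5],[298,165],[191.8,215.5],[217,278.8]])
w=np.r_[np.ones(10),.3,.3][:,None]
def res(q):
    P=pts(q); return np.r_[((projd(S,P,q[6])-sc)*w).ravel(),((projd(D,P,q[7])-sd)*w).ravel()]
if __name__=='__main__':
    r=least_squares(res,[.45,0,0,0,0,-.03,0,0],loss='soft_l1')
    print(np.round(r.x,4),r.cost)
    e=res(r.x).reshape(2,-1,2); print(np.round(e,1).tolist())
    np.save('q.npy',r.x)
E
python3 fit.py
```

```text
[ 0.5113  0.0202  0.0127  0.0266 -0.0182 -0.0123 -0.2346  0.001 ] 17.07198571806984
[[[0.0, -0.7], [0.1, -0.3], [-0.5, 0.6], [0.1, 0.1], [-0.5, -0.4], [-0.7, -0.3], [-1.5, -0.1], [-0.0, 1.1], [-0.6, -3.3], [-0.1, -0.5], [0.2, 0.2], [0.0, -0.3]], [[1.8, -2.3], [1.1, -1.2], [-0.3, -0.6], [1.0, 0.4], [-1.9, 0.2], [-0.1, -0.7], [-0.9, 0.3], [1.1, -1.0], [-1.4, -2.1], [0.6, -2.9], [-0.0, -0.0], [-0.7, 0.9]]]
```

```bash
cat > ov.py <<'E'
from fit import *
def rod():
    a=np.linspace(0,np.pi/2,12)
    L=[[-.115,.15]]+[[x,.15] for x in np.linspace(-.1,.05,12)]+[[.055+.045*np.sin(t),.105+.045*np.cos(t)] for t in a]+[[.1,y] for y in np.linspace(.1,-.1,15)]+[[.055+.045*np.cos(t),-.105-.045*np.sin(t)] for t in a]+[[x,-.15] for x in np.linspace(.05,-.115,12)]
    L=np.array(L); return np.c_[L,np.full(len(L),.13)]
def draw(p,q,k1,box,k,name):
    x0,y0,x1,y1=box
    im=cv2.resize(p['pixels'][y0:y1,x0:x1],None,fx=k,fy=k,interpolation=cv2.INTER_CUBIC)
    def pl(P,c):
        u=((projd(p,P,k1)+.5-[x0,y0])*k).astype(int); cv2.polylines(im,[u.reshape(-1,1,2)],False,c,1,cv2.LINE_AA)
    pl(R(q,rod()),(255,255,0))
    yh,xc,xh=q[3:6]
    pl(R(q,[[.025,yh,0],[.025,yh,.196],[.175,yh,.196],[.175,yh,0]]),(0,255,0))
    pl(R(q,[[xh-.048,.15,.172],[xh+.048,.15,.172],[xh,.15,.172],[xh,.15,.124]]),(255,0,255))
    for yy in(.15,-.15): pl(R(q,[[-.115,yy,.13],[-.115,yy,0]]),(0,255,255))
    t=np.linspace(0,2*np.pi,20)
    pl(R(q,np.c_[np.full(20,xc),-.15+.016*np.cos(t),.13+.016*np.sin(t)]),(255,0,0))
    for yy in(.15,-.15): pl(R(q,np.c_[np.full(20,-.101),yy+.015*np.cos(t),.13+.015*np.sin(t)]),(255,0,0))
    cv2.imwrite('pics/'+name+'.png',im)
if __name__=='__main__':
    import sys
    q=np.load('q.npy'); t=sys.argv[1]
    draw(S,q,q[6],(160,130,360,270),4,'ovs'+t); draw(D,q,q[7],(120,120,320,280),4,'ovd'+t)
E
python3 ov.py 1
```

```text
(no output)
```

View pics/ovs1.png

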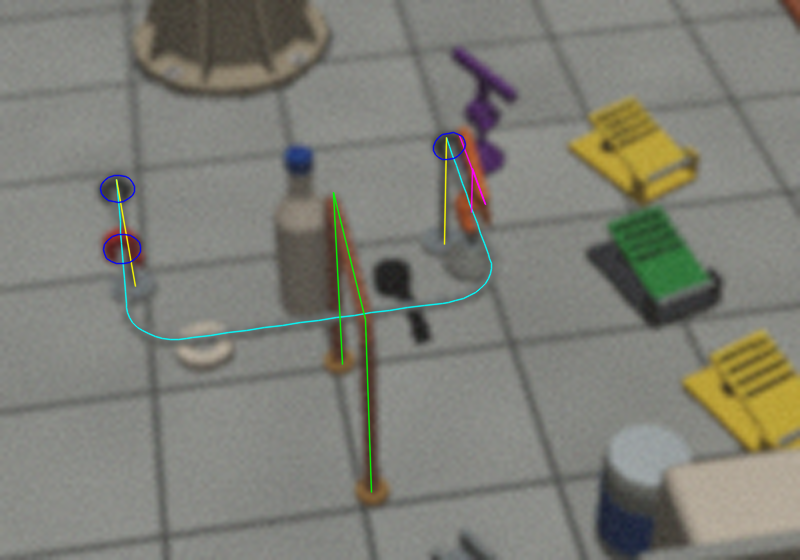

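View pics/ovd1.png

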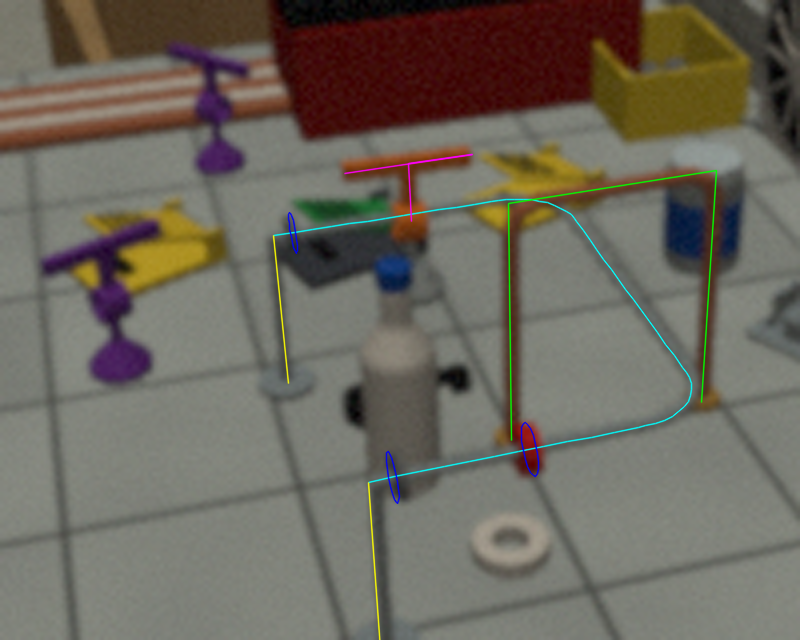

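```bash
cat > z.py <<'E'
from ov import *
q=np.load('q.npy')
draw(D,q,q[7],(220,155,310,235),8,'zd'); crop(D,220,155,310,235,8,'zd0')
E
python3 z.py
```

```text
(no output)
```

View pics/zd.png

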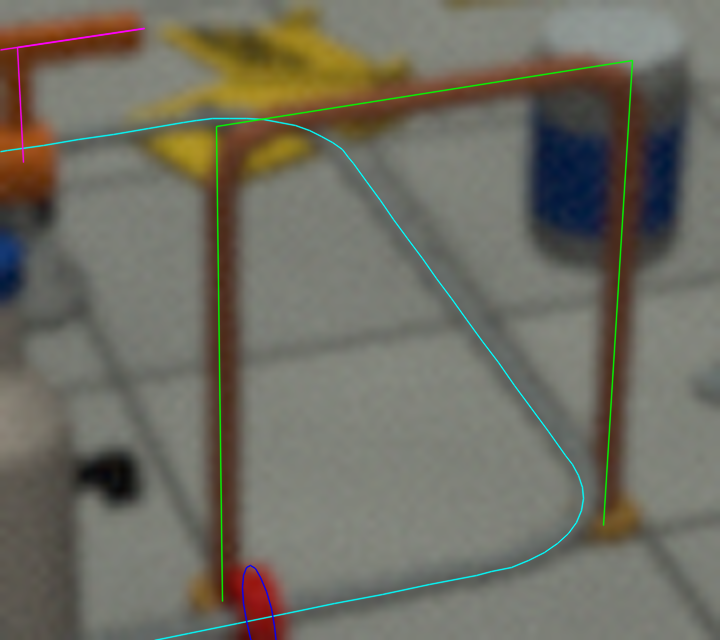

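View pics/zd0.png

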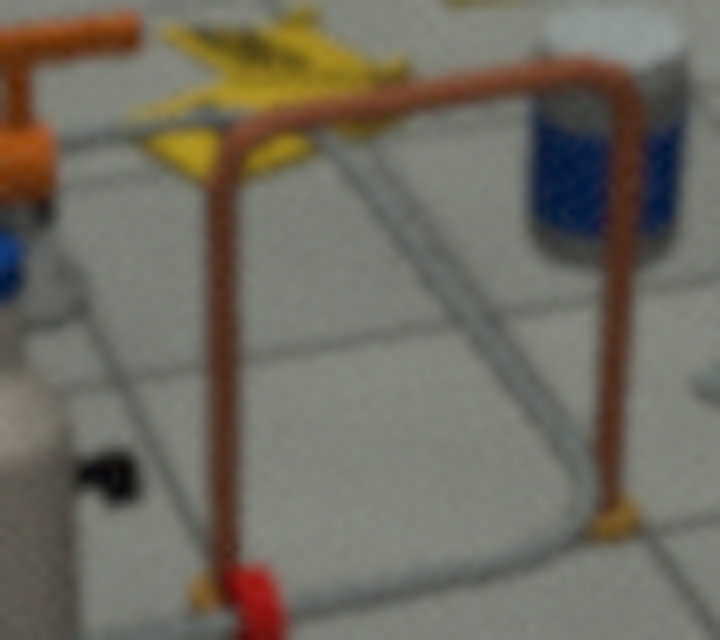

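```bash
cat > z.py <<'E'
from ov import *
crop(S,180,155,290,225,7,'zs0'); crop(D,180,155,260,250,6,'zd2')
E
python3 z.py
```

```text
(no output)
```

View pics/zs0.png

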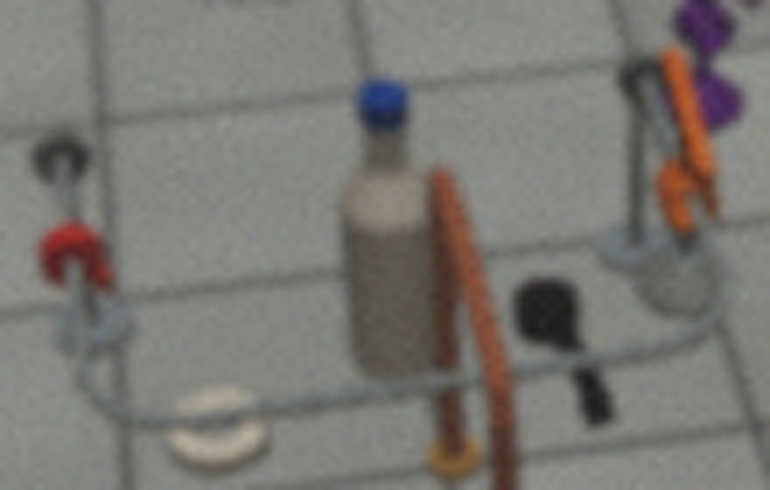

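View pics/zd2.png

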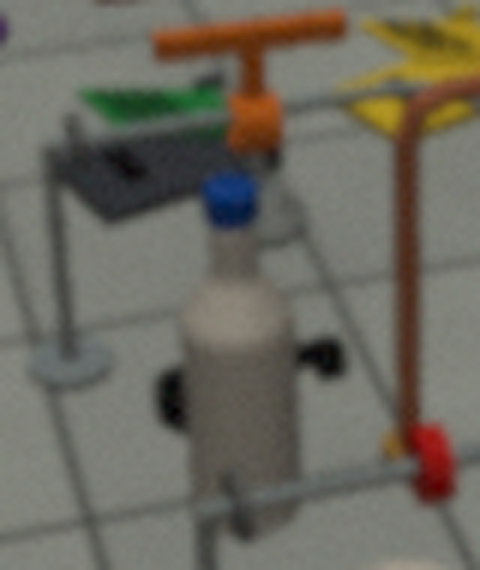

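```bash
cat > fit2.py <<'E'
from ov import *
# q: x y yaw yh xc xh k1S k1D dyh  cam shifts S(2) D(2)
sp=lambda q:R(q,[[-.098,.15,.13],[-.098,-.15,.13],[q[4]+.006,-.15,.13],[.025,q[3],0],[.175,q[3],0],[q[5],.15+q[8],.124],[q[5]-.046,.15+q[8],.172],[q[5]+.046,.15+q[8],.172]])
so=np.array([[271.4,166.1],[188.6,177.6],[190.4,191.4],[244.7,220],[253,253],[277.2,182],[276,163],[281,179.5]])
dp=lambda q:R(q,[[-.101,.15,.13],[-.101,-.15,.13],[q[4],-.15,.13],[.175,q[3],0],[q[5],.15+q[8],.124],[q[5]-.048,.15+q[8],.172],[q[5]+.048,.15+q[8],.172]])
do=np.array([[192,177],[219.3,237.5],[252.2,232.2],[296.5,219.6],[222.5,175.3],[206.3,162.8],[237.2,158.7]])
# line obs on rod / hoop
srod=np.array([[215.7,213.9],[237.1,210.4],[260,206.7],[272.9,204.3],[194.3,212.9],[191.7,207.9],[282.9,197.1]])
drod=np.array([[278.75,194.4],[270,183.1],[286.9,204.4],[293.8,217.5],[282.5,225],[263.75,230],[232.5,172.5]])
shoop=np.array([[247.9,193.6],[243.9,202.1]]); dhoop=np.array([[247.75,192.5],[270,167.1],[297.1,192.5]])
def dist(o,L):
    out=[]
    for u in o:
        a=L[:-1];b=L[1:];t=np.clip(((u-a)*(b-a)).sum(1)/((b-a)**2).sum(1),0,1)
        v=u-(a+t[:,None]*(b-a)); i=np.argmin((v**2).sum(1)); n=(b-a)[i];n=n/np.hypot(*n); out.append(n[0]*v[i][1]-n[1]*v[i][0])
    return np.array(out)
def pr(p,P,q):
    i=0 if p is S else 1
    return projd(p,P,q[6+i])+q[9+2*i:11+2*i]
def res(q):
    hp=R(q,[[.025,q[3],0],[.025,q[3],.196],[.175,q[3],.196],[.175,q[3],0]])
    rd=R(q,rod())
    return np.r_[(pr(S,sp(q),q)-so).ravel(),(pr(D,dp(q),q)-do).ravel(),dist(srod,pr(S,rd,q)),dist(drod,pr(D,rd,q)),dist(shoop,pr(S,hp,q)),dist(dhoop,pr(D,hp,q)),np.array(q[9:13])/0.7]
if __name__=='__main__':
    q0=np.load('q.npy')[:8]
    r=least_squares(res,np.r_[q0,np.zeros(5)],loss='soft_l1',f_scale=.7)
    print(np.round(r.x,4),r.cost); print(np.round(r.fun,1).tolist()); q=r.x
    cov=np.linalg.inv(r.jac.T@r.jac)*.5; print(np.round(np.sqrt(np.diag(cov)),4))
    np.save('q2.npy',r.x)
E
python3 fit2.py
```

```text
[ 5.135e-01  2.150e-02  2.990e-02  2.410e-02 -2.340e-02 -1.240e-02
 -2.000e-04  2.067e-01 -9.000e-04  3.250e-02 -3.863e-01  1.653e-01
  1.591e-01] 5.551271998803427
[0.5, -0.0, -0.1, 0.0, -0.4, 1.0, 0.3, 0.6, 0.1, -0.0, 0.2, 0.2, -1.5, 0.2, 0.1, 0.2, 0.6, 0.9, 0.5, 1.4, -0.3, -0.3, -0.9, 0.4, -0.1, -0.3, -0.8, 0.2, 0.3, -0.7, -0.6, -0.4, -0.1, 0.3, -0.8, -0.0, 0.0, 0.1, 0.2, -0.2, -0.1, 0.4, -0.6, 1.1, -0.7, -0.1, -0.0, 0.4, 0.2, 0.0, -0.6, 0.2, 0.2]
[0.0015 0.0018 0.0069 0.0019 0.0023 0.0018 0.2479 0.4097 0.002  0.4407
 0.348  0.497  0.3446]
```

```bash
cat > m.py <<'E'
from fit2 import *
from scipy.spatial.transform import Rotation as Ro
q=np.load('q2.npy')
for n,a,b in [('press',(320.3,186.5),(202.7,174.4)),('base',(323.3,198.9),(206.7,187.1)),('bottle',(237.6,206.9),(221.5,236.8)),('reel',(211,215.4),(243.4,257.4)),('tap',(258.5,200.6),(212.8,222.8))]:
    P=tri([(S,a),(D,b)]); print(n,np.round(P,3),np.round(projd(S,P,0)-a,1),np.round(projd(D,P,0)-b,1),'scene z0',np.round(atz(S,a,0)[:2],3),'side z0',np.round(atz(D,b,0)[:2],3))
s=env.get_state();w,x,y,z=s['orientation'];print(Ro.from_quat([x,y,z,w]).as_matrix().round(3))
for P in [(q[5],.15),(.055,.105),(.1,q[3]),(.055,-.105),(q[4]+.018,-.15)]: print(np.round(R(q,[P+(0.17,)]),4))
E
python3 m.py
```

```text
press [0.463 0.34  0.046] [[-0.5  1.1]] [[-0.8 -1.1]] scene z0 [0.406 0.364] side z0 [0.478 0.414]
base [ 0.475  0.352 -0.011] [[-0.8  1.7]] [[-1.3 -1.6]] scene z0 [0.478 0.353] side z0 [0.473 0.321]
bottle [0.458 0.033 0.   ] [[ 0.4 -0.8]] [[0.8 0.8]] scene z0 [0.461 0.03 ] side z0 [0.456 0.038]
reel [ 0.49  -0.07   0.003] [[ 0.1 -0.1]] [[0.1 0.1]] scene z0 [ 0.487 -0.07 ] side z0 [ 0.491 -0.066]
tap [0.446 0.111 0.002] [[-0.2  0.5]] [[-0.4 -0.5]] scene z0 [0.441 0.112] side z0 [0.448 0.111]
[[ 0.     0.356  0.935]
 [ 0.     0.935 -0.356]
 [-1.     0.     0.   ]]
[[0.4967 0.1711 0.17  ]]
[[0.5654 0.1281 0.17  ]]
[[0.6128 0.0486 0.17  ]]
[[ 0.5716 -0.0818  0.17  ]]
[[ 0.5126 -0.1286  0.17  ]]
```

Call:
servo_tool(moves=[[-1.2,-2.4,4.4,0,-1],[-1.2,-2.4,4.4,0,-1],[-1.2,-2.4,4.4,0,-1],[-1.2,-2.4,4.4,0,-1],[-1.2,-2.4,4.4,0,-1],[-1.2,-2.4,4.4,0,-1],[-1.2,-2.4,4.4,0,-1],[0,-2.4,4.4,0,-1],[0,-2.4,4.4,0,-1],[0,-2.4,4.4,0,-1]])

```text
clock: 3.9
tcp_pos: [0.5314, 0.1552, 0.3155]
orientation: [0.696, 0.128, 0.695, -0.128]
wrist_force: [0.9, 0.7, 0.4]
finger_gap: 0.0854
```

Call:
servo_tool(moves=[[0,0,0,-0.13,-1],[0,0,0,-0.13,-1],[0,0,0,-0.13,-1],[0,0,0,0,-1],[0,0,0,0,-1],[0,0,0,0,0.2],[0,0,0,0,0.2],[0,0,0,0,0.2],[0,0,0,0,0.2],[0,0,0,0,0.2]])

```text
clock: 5.15
tcp_pos: [0.5304, 0.1565, 0.3153]
orientation: [0.707, -0.009, 0.707, 0.009]
wrist_force: [-0.7, -0.3, -0.3]
finger_gap: 0.0343
```

Run:
```python
from h import *
import pickle
W=optics.read_camera('wrist'); save(W,'w1'); pickle.dump(W,open('w1.pkl','wb'))
s=env.get_state(); print(s['tcp_pos'].round(4),s['orientation'].round(3),s['finger_gap'],s['clock'],s['joint_pos'].round(2))
from fit import *; import fit2
q=np.load('q2.npy')
print(proj(W,R(q,[[q[5],.15,.124],[q[5]-.048,.15,.172],[q[5]+.048,.15,.172],[-.101,.15,.13],[.055,.15,.13],[.1,.105,.13],[.1,-.105,.13]])).round(1))
```

```text
[0.5304 0.1565 0.3153] [ 0.707 -0.009  0.707  0.009] 0.03414415220902665 5.2 [0.14 0.26 0.18 1.49 0.   0.12]
[[271.8 139.7]
 [274.3  95.7]
 [273.2 190.3]
 [272.9  57. ]
 [271.5 195.4]
 [236.  228.9]
 [ 72.4 229.2]]
```

View pics/w1.png

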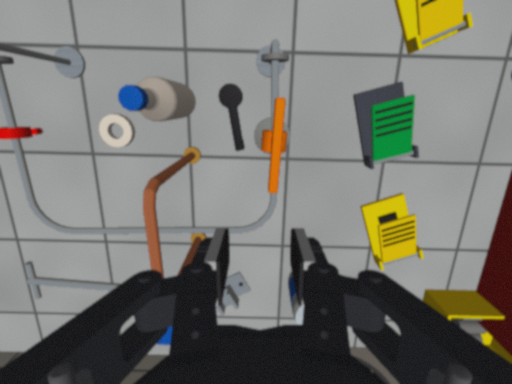

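```bash
cat > z.py <<'E'
from ov import *
W=pickle.load(open('w1.pkl','rb')); q=np.load('q2.npy')
draw(W,q,0,(0,30,190,240),4,'wz1'); crop(W,0,30,190,240,4,'wz1r'); draw(W,q,0,(180,30,310,240),4,'wz2'); 
im=np.hstack([cv2.imread('pics/wz2.png')]); crop(W,180,30,310,240,4,'t'); cv2.imwrite('pics/wz2.png',cv2.resize(np.hstack([im,cv2.imread('pics/t.png')]),None,fx=.7,fy=.7)); cv2.imwrite('pics/wz1.png',cv2.resize(cv2.imread('pics/wz1.png'),None,fx=.7,fy=.7))
E
python3 z.py
```

```text
(no output)
```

View pics/wz1.png

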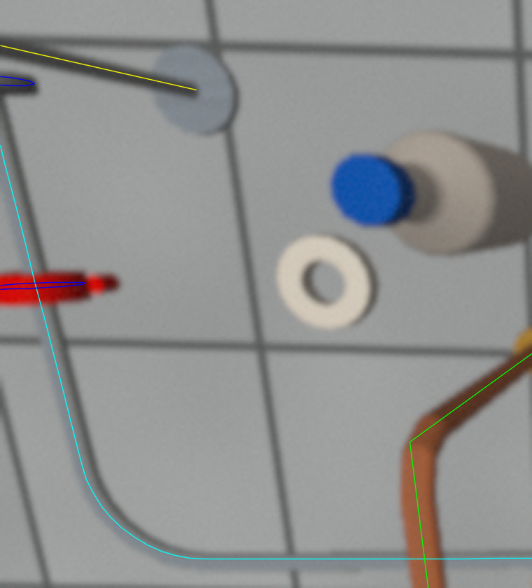

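View pics/wz2.png

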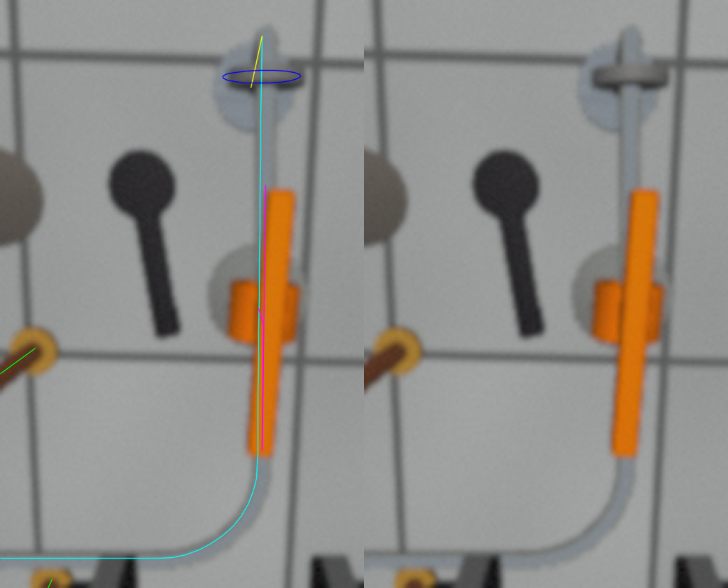

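Run:
```python
import cv2,pickle
W=pickle.load(open('w1.pkl','rb'))['pixels']
cv2.imwrite('pics/wz3.png',cv2.resize(W[60:240,0:120],None,fx=4,fy=4,interpolation=cv2.INTER_CUBIC)[:, :])
```

```text
(no output)
```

View pics/wz3.png

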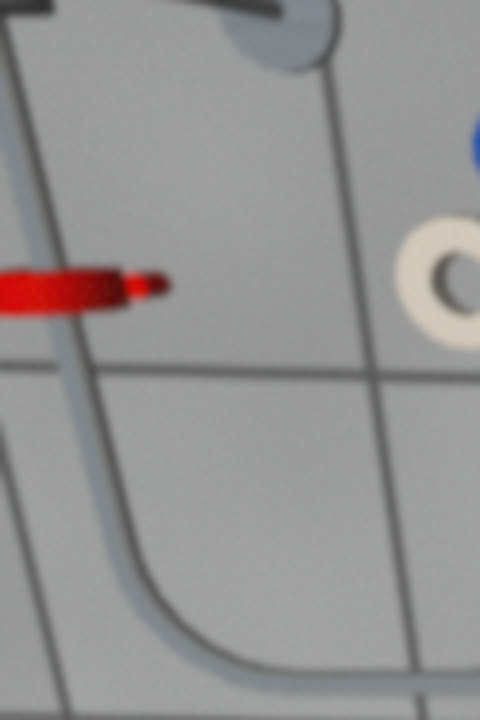

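```bash
cat > fit3.py <<'E'
import fit2
from fit2 import *
W=pickle.load(open('w1.pkl','rb'))
# extra q[13]=k1W q[14:16]=shiftW, q16 hanger yaw rel
wrod=np.array([[19.8,160],[25.8,185],[41.3,213.8],[87.5,230.8],[8.3,110],[275,76.4],[273.6,199.6],[264.3,217.5],[221.4,230]])
wp=lambda q:R(q,[[q[4],-.15,.13],[-.101,.15,.13],[.025,q[3],0]])
wo=np.array([[13.3,133],[275,56.8],[192.9,154.3]])
def prW(P,q): return projd(W,P,q[13])+q[14:16]
def res3(q):
    h=[q[5],.15+q[8]];c,s=np.cos(q[16])*.048,np.sin(q[16])*.048
    hb=R(q,[[h[0]-c,h[1]-s,.179],[h[0]+c,h[1]+s,.179]])
    hp=R(q,[[.025,q[3],.196],[.175,q[3],.196]])
    r=np.r_[dist(wrod,prW(R(q,rod()),q)),(prW(wp(q),q)-wo).ravel(),(prW(hb,q)-[[280.4,98.6],[272.9,192.5]]).ravel(),dist(np.array([[150,208.6]]),prW(hp,q)),q[14:16]/2]
    return np.r_[fit2.res(q),r, q[6]/.3,q[7]/.3,q[13]/.3]
if __name__=='__main__':
    r=least_squares(res3,np.r_[np.load('q2.npy'),np.zeros(4)],loss='soft_l1',f_scale=.7)
    print(np.round(r.x,4),r.cost); print(np.round(r.fun[53:],1).tolist())
    cov=np.linalg.inv(r.jac.T@r.jac)*.5; print(np.round(np.sqrt(np.diag(cov)),4))
    np.save('q3.npy',r.x)
    q=r.x
    for nm in [('press','pedal_press'),('base','pedal_base')]:
        for d in models.pinpoint(nm[1],optics.read_camera('wrist')): print(nm,np.round(d['location'],1),round(d['conf'],2), atz(W,d['location'],.048 if nm[0]=='press' else 0).round(4))
    print(atz(W,[393,129],.045))
E
python3 fit3.py
```

```text
[ 0.5138  0.0232  0.0319  0.0233 -0.0226 -0.0114  0.0194  0.0789 -0.
 -0.3531 -0.4144  0.1551  0.4633  0.007   0.713   0.4272 -0.0666] 9.760541242243676
[-0.6, -1.1, 1.6, -0.7, 0.9, -0.3, -0.3, 0.6, -0.5, 0.1, -0.2, -0.1, 0.4, 0.4, 0.1, -0.0, -1.5, -0.1, 1.1, -0.2, 0.4, 0.2, 0.1, 0.3, 0.0]
[1.200e-03 1.300e-03 4.000e-03 8.000e-04 1.200e-03 1.200e-03 1.554e-01
 2.011e-01 7.000e-04 4.023e-01 3.005e-01 3.948e-01 3.422e-01 3.800e-03
 1.073e+00 8.782e-01 1.130e-02]
('press', 'pedal_press') [394.4 113.5] 0.79 [0.4641 0.3465 0.048 ]
('press', 'pedal_press') [231.   92.9] 0.53 [0.4428 0.1154 0.048 ]
('base', 'pedal_base') [378.8 129.9] 0.97 [0.4909 0.348  0.    ]
('base', 'pedal_base') [386.7 226.3] 0.87 [0.6585 0.3876 0.    ]
('base', 'pedal_base') [424.1   7.4] 0.85 [0.3181 0.3867 0.    ]
('base', 'pedal_base') [177.9 100.3] 0.18 [ 0.4542  0.0278 -0.    ]
[0.48577616 0.34950604 0.045     ]
```

```bash
cat > pl.py <<'E'
from fit import *
from scipy.spatial.transform import Rotation as Ro
q=np.load('q3.npy')
def axes(s):
    w,x,y,z=s['orientation']; return Ro.from_quat([x,y,z,w]).as_matrix()
def psi(s): A=axes(s); return np.arctan2(A[1,1],A[0,1])
def go(P,ps=None,s=None):
    s=s or env.get_state(); A=axes(s); d=np.asarray(P)-s['tcp_pos']
    # nominal axes with pure-down
    p=psi(s); y=np.array([np.cos(p),np.sin(p),0]); z=np.array([np.sin(p),-np.cos(p),0])
    print('tilt',A[:,0].round(3),'psi',round(p,4),'tcp',s['tcp_pos'].round(4)); print('dx,dy,dz cm',np.round([-d[2]*100,d@y*100,d@z*100],2),'turn',None if ps is None else round(p-ps,4))
E
python3 - <<'E'
from pl import *
h=R(q,[[q[5],.15+q[8],.157]])[0]; print(h)
g=h-.036*np.array([np.cos(q[2]+q[16]),np.sin(q[2]+q[16]),0]); print(g)
go(g,np.pi/2+q[2])
E
```

```text
[0.49765705 0.17269585 0.157     ]
[0.4616787  0.17394434 0.157     ]
tilt [-0.  0. -1.] psi 1.597 tcp [0.5304 0.1565 0.3153]
dx,dy,dz cm [15.83  1.92 -6.82] turn -0.0057
```

Call:
servo_tool(moves=[[0.8,0.5,-1.7,-0.006,0.2],[0.8,0.5,-1.7,0,0.2],[0.8,0.5,-1.7,0,0.2],[0.8,0.4,-1.7,0,0.2],[2.5,0,0,0,0.2],[2.5,0,0,0,0.2],[2.0,0,0,0,0.2],[1.0,0,0,0,0.2],[0,0,0,0,0.2],[0,0,0,0,0.2]])

```text
clock: 6.65
tcp_pos: [0.4624, 0.1735, 0.2041]
orientation: [0.707, -0.011, 0.707, 0.011]
wrist_force: [0.0, -0.9, 0.1]
finger_gap: 0.034
```

Run:
```python
from pl import *
W=optics.read_camera('wrist'); D2=optics.read_camera('side')
crop(W,150,200,380,384,3,'w2'); crop(D2,150,100,290,220,5,'d2')
h=R(q,[[q[5],.15+q[8],.157]])[0]
g=h-.036*np.array([np.cos(q[2]+q[16]),np.sin(q[2]+q[16]),0]); go(g,np.pi/2+q[2])
```

```text
tilt [ 0.002  0.    -1.   ] psi 1.603 tcp [0.4625 0.1736 0.2042]
dx,dy,dz cm [ 4.72  0.04 -0.08] turn 0.0003
```

View pics/w2.png

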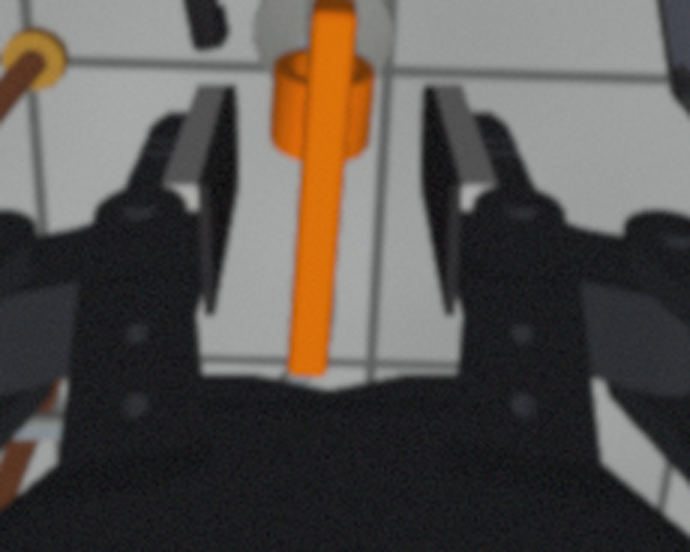

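View pics/d2.png

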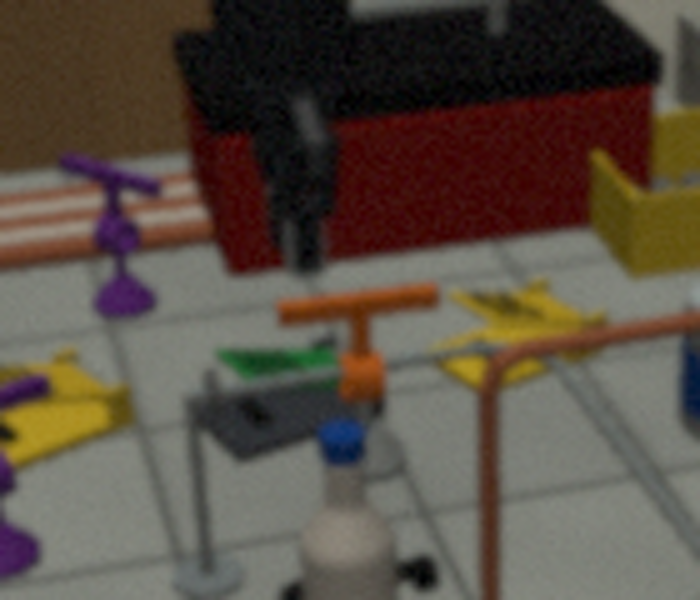

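Call:
servo_tool(moves=[[1.6,0,0,0,0.2],[1.6,0,0,0,0.2],[1.0,0,0,0,0.2],[0.5,0,0,0,0.2],[0,0,0,0,0.5],[0,0,0,0,0.65],[0,0,0,0,1],[0,0,0,0,1],[0,0,0,0,1],[0,0,0,0,1]], grip_force=40)

```text
clock: 8.0
tcp_pos: [0.4623, 0.1736, 0.1568]
orientation: [0.707, -0.011, 0.707, 0.012]
wrist_force: [-0.3, -0.1, 4.3]
finger_gap: 0.0089
```

Run:
```python
from pl import *
W=optics.read_camera('wrist'); D2=optics.read_camera('side')
crop(W,150,200,380,384,3,'w3'); crop(D2,150,100,290,220,5,'d3')
s=env.get_state();print(s['wrist_force'],s['ft_torque'],s['finger_gap'])
```

```text
[ 0.08086308 -0.38119078  4.5524701 ] [ 0.08964868 -0.01525545 -0.03410414] 0.008939865580797483
```

View pics/w3.png

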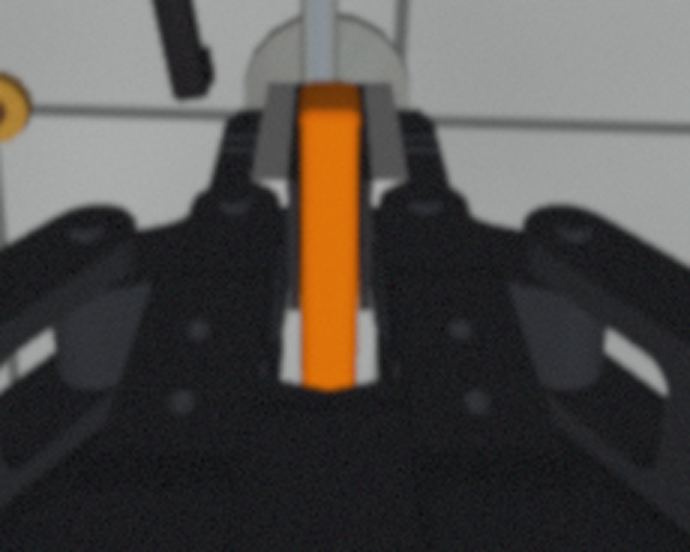

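View pics/d3.png

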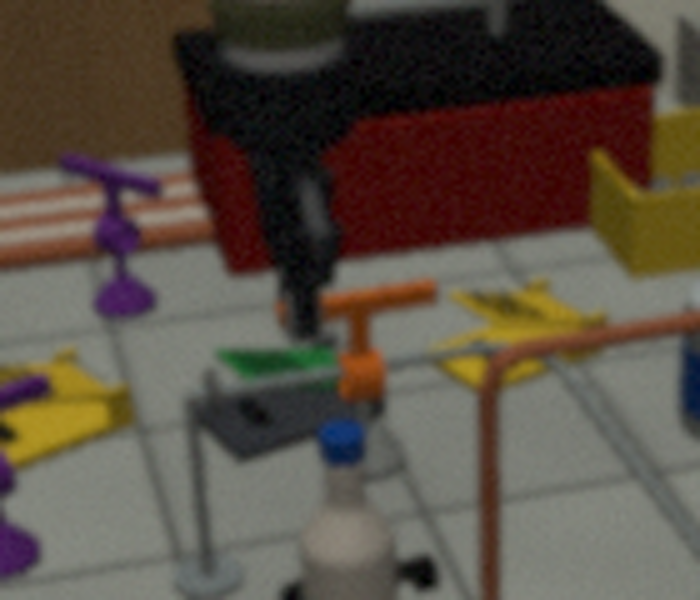

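Call:
servo_tool(moves=[[-0.25,0,0,0,1],[-0.2,0,0,0,1],[0,0,0.5,0,1],[0,0,0.8,0,1],[0,0,1,0,1],[0,0,1,0,1],[0,0,0.7,0,1],[0,0,0,0,1],[0,0,0,0,1],[0,0,0,0,1]])

```text
clock: 9.35
tcp_pos: [0.5015, 0.1747, 0.1608]
orientation: [0.707, -0.011, 0.707, 0.011]
wrist_force: [-0.8, -0.1, -1.9]
finger_gap: 0.0089
```

```bash
cat >> pl.py <<'E'
def rf(P):
    P=np.asarray(P); c,s=np.cos(q[2]),np.sin(q[2]); d=P[:2]-q[:2]; return np.array([c*d[0]+s*d[1],-s*d[0]+c*d[1]])
def st():
    s=env.get_state(); print('t',round(float(s['clock']),2),'tcp',s['tcp_pos'].round(4),'rail',rf(s['tcp_pos']).round(4),'psi-rel',round(psi(s)-q[2],3),'F',s['wrist_force'].round(1),'T',s['ft_torque'].round(2),'gap',round(float(s['finger_gap']),4),'q6',s['joint_pos'][5].round(2))
E
python3 - <<'E'
from pl import *
W=optics.read_camera('wrist'); D2=optics.read_camera('side')
crop(W,150,150,380,384,3,'w4'); crop(D2,150,100,290,220,5,'d4');st()
E
```

```text
t 9.45 tcp [0.5016 0.1748 0.1609] rail [-0.0073  0.1519] psi-rel 1.571 F [ 0.7  0.3 -2.2] T [-0.    0.1   0.02] gap 0.0091 q6 0.15
```

View pics/w4.png

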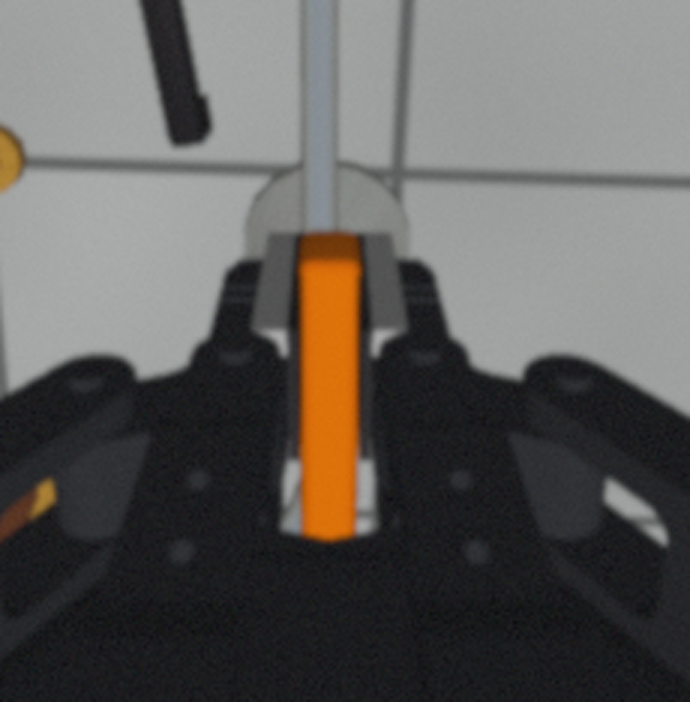

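View pics/d4.png

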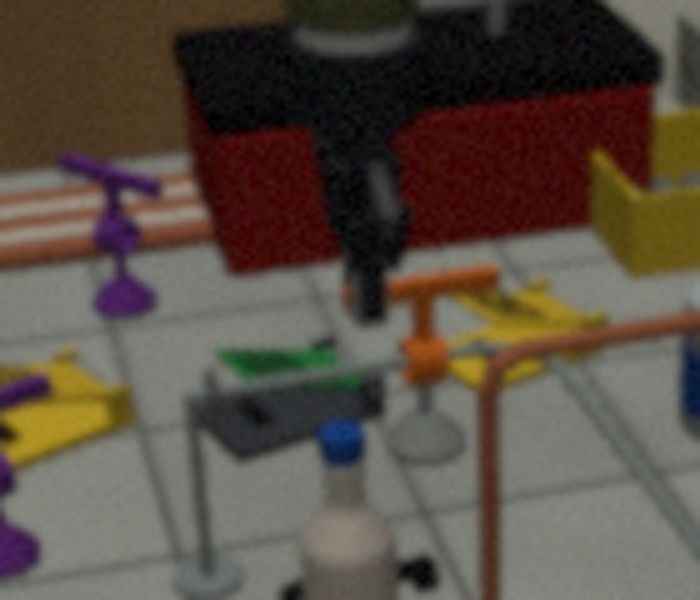

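Call:
servo_tool(moves=[[0,-0.1,0.6,0,1],[0,-0.1,0.8,0,1],[0,0,0.7,0,1],[0,0,0.4,0,1],[0,0.276,0.364,0.0785,1],[0,0.276,0.364,0.0785,1],[0,0.276,0.364,0.0785,1],[0,0.276,0.364,0.0785,1],[0,0.276,0.364,0.0785,1],[0,0.276,0.364,0.0785,1]])

```text
clock: 10.7
tcp_pos: [0.5512, 0.1863, 0.1606]
orientation: [0.69, 0.155, 0.69, -0.155]
wrist_force: [0.1, 0.5, -1.5]
finger_gap: 0.0091
```

Run:
```python
from pl import *
st()
s=env.get_state();a=psi(s)-q[2]-np.pi/2; t=np.array([np.cos(a),np.sin(a)]); print('hanger rail',rf(s['tcp_pos'])+.037*t, 'ideal',.055+.045*np.sin(-a),.105+.045*np.cos(a))
```

```text
t 10.7 tcp [0.5512 0.1863 0.1606] rail [0.0426 0.1619] psi-rel 1.098 F [ 0.1  0.5 -1.5] T [ 0.01  0.07 -0.02] gap 0.0091 q6 0.63
hanger rail [0.0754861  0.14501294] ideal 0.07550766988567503 0.14505540507672063
```

Call:
servo_tool(moves=[[0,0.276,0.364,0.0785,1],[0,0.276,0.364,0.0785,1],[0,0.276,0.364,0.0785,1],[0,0.276,0.364,0.0785,1],[0,0.276,0.364,0.0785,1],[0,0.276,0.364,0.0785,1],[0,0.276,0.364,0.0785,1],[0,0.276,0.364,0.0785,1],[0,0.276,0.364,0.0785,1],[0,0.276,0.364,0.0785,1]])

```text
clock: 11.95
tcp_pos: [0.5953, 0.1799, 0.1606]
orientation: [0.578, 0.407, 0.578, -0.407]
wrist_force: [0.8, -0.3, -2.4]
finger_gap: 0.0091
```

```bash
cat >> pl.py <<'E'
def hang(off=.037):
    st(); s=env.get_state();a=psi(s)-q[2]-np.pi/2; t=np.array([np.cos(a),np.sin(a)]); print('hanger rail',rf(s['tcp_pos'])+off*t, 'bendL',.055+.045*np.sin(-a),.105+.045*np.cos(a),'bendR',.055+.045*np.sin(-a),-.105+.045*np.cos(a))
E
python3 -c "
from pl import *
hang()"
```

```text
t 11.95 tcp [0.5953 0.1799 0.1606] rail [0.0864 0.154 ] psi-rel 0.313 F [ 0.8 -0.3 -2.4] T [ 0.08  0.   -0.  ] gap 0.0091 q6 1.39
hanger rail [0.09780227 0.11880269] bendL 0.09781988980280551 0.11883680010969275 bendR 0.09781988980280551 -0.09116319989030724
```

Call:
servo_tool(moves=[[0,0.276,0.364,0.0785,1],[0,0.276,0.364,0.0785,1],[0,0.276,0.364,0.0785,1],[0,0.276,0.364,0.0785,1],[0,0,0.6,0,1],[0,0,1,0,1],[0,0,1,0,1],[0,0,0.8,0,1],[0,0,0.6,0,1],[0,0,0,0,1]])

```text
clock: 13.2
tcp_pos: [0.6104, 0.1277, 0.1609]
orientation: [0.508, 0.492, 0.508, -0.492]
wrist_force: [-0.6, 0.3, -1.9]
finger_gap: 0.0091
```

```bash
python3 -c "
from pl import *
hang()
for c in ('scene','side'):
  p=optics.read_camera(c); crop(p,*((190,130,330,250) if c=='scene' else (170,110,310,240)),5,'e1'+c)
W=optics.read_camera('wrist');save(W,'e1w')"
```

```text
t 13.2 tcp [0.6104 0.1277 0.1609] rail [0.0999 0.1014] psi-rel 0.0 F [-0.6  0.3 -1.9] T [ 0.1   0.07 -0.05] gap 0.0091 q6 1.62
hanger rail [0.09991688 0.06438188] bendL 0.09999999669483003 0.10501724718198507 bendR 0.09999999669483003 -0.10498275281801492
```

View pics/e1side.png

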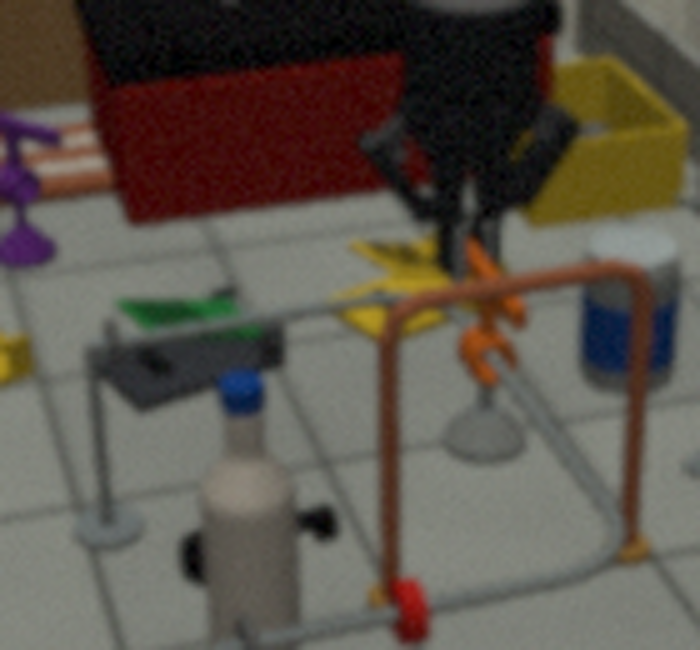

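View pics/e1w.png

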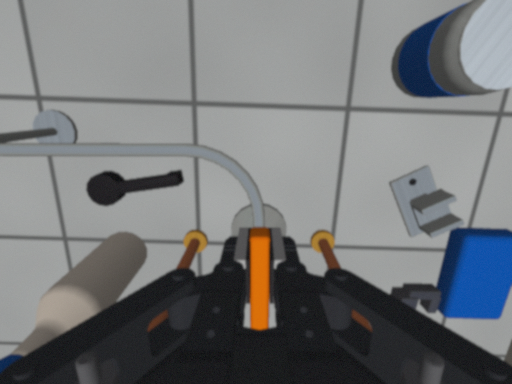

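Call:
servo_tool(moves=[[0,0,0.6,0,1],[0,0,1,0,1],[0,0,1,0,1],[0,0,1,0,1],[0,0,0.8,0,1],[0,0,0.4,0,1],[0,0,0,0,1],[0,0,0,0,1],[0,0,0,0,1],[0,0,0,0,1]])

```text
clock: 14.6
tcp_pos: [0.6119, 0.0806, 0.1608]
orientation: [0.508, 0.492, 0.508, -0.492]
wrist_force: [0.8, 0.7, -1.3]
finger_gap: 0.0091
```

```bash
python3 -c "
from pl import *
hang()
for c in ('scene','side'):
  p=optics.read_camera(c); crop(p,*((190,130,330,250) if c=='scene' else (170,110,310,240)),5,'e2'+c)
"
```

```text
t 14.6 tcp [0.6119 0.0806 0.1608] rail [0.0999 0.0542] psi-rel 0.002 F [ 0.8  0.7 -1.3] T [ 0.14  0.02 -0.05] gap 0.0091 q6 1.54
hanger rail [0.09992955 0.01722577] bendL 0.09999994769842749 0.10506860859123478 bendR 0.09999994769842749 -0.10493139140876521
```

View pics/e2side.png

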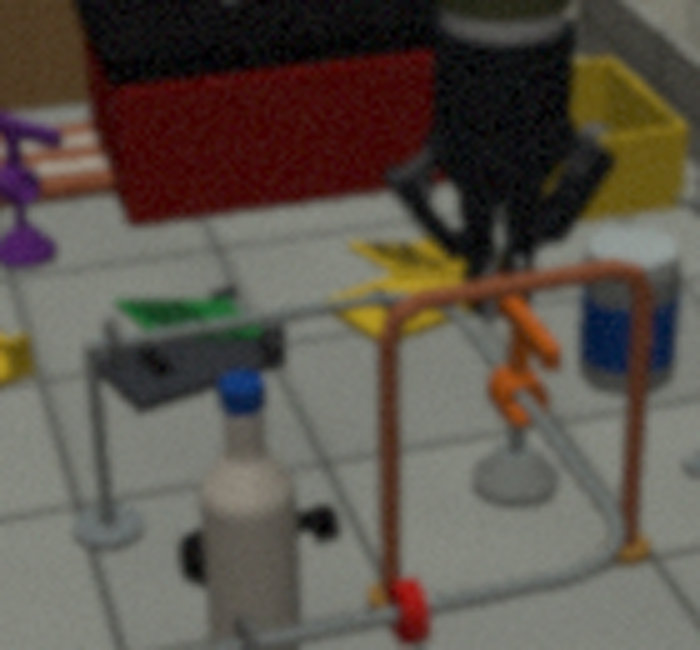

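View pics/e2scene.png

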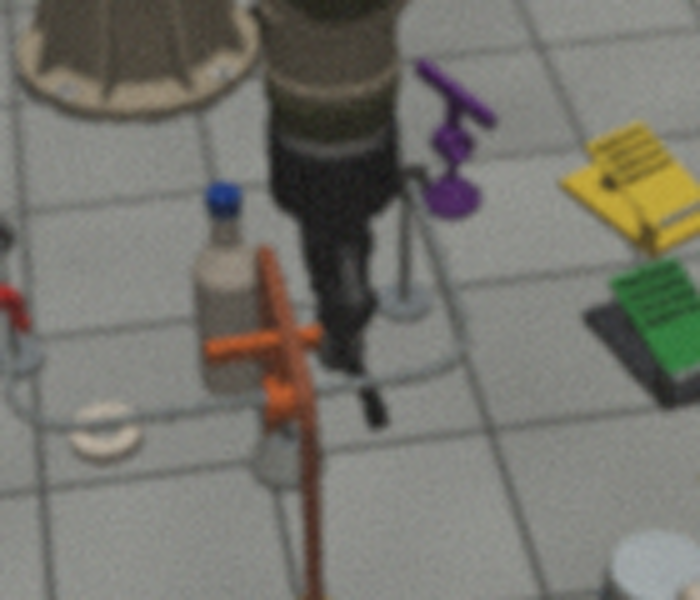

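Call:
servo_tool(moves=[[0.3,0,0,0,1],[0.1,0,0,0,1],[0,0,0,0,0.2],[0,0,0,0,0.2],[0,0,0,0,0.2],[0,0,0,0,0.2],[-2.0,0,0,0,0.2],[-3.0,0,0,0,0.2],[-3.0,0,0,0,0.2],[0,0,0,0,0.2]])

```text
clock: 15.95
tcp_pos: [0.6135, 0.0803, 0.2397]
orientation: [0.51, 0.493, 0.507, -0.49]
wrist_force: [0.8, -0.5, -0.6]
finger_gap: 0.0342
```

Call:
servo_tool(moves=[[0,0,2.0,0,0.2],[0,0,3.0,0,0.2],[0,0,2.4,0,0.2],[0,0,0,0,0.2],[0,0,0,0,0.2],[0,0,0,0,0.2],[0,0,0,0,0.2],[0,0,0,0,0.2],[0,0,0,0,0.2],[0,0,0,0,0.2]])

```text
clock: 17.2
tcp_pos: [0.6144, 0.0064, 0.2368]
orientation: [0.508, 0.492, 0.508, -0.492]
wrist_force: [0.9, -0.0, -0.0]
finger_gap: 0.0346
```

```bash
python3 -c "
from pl import *
st()
for c in ('scene','side'):
  p=optics.read_camera(c); crop(p,*((190,130,330,250) if c=='scene' else (170,110,310,240)),5,'e3'+c)
W=optics.read_camera('wrist');save(W,'e3w')
print(proj(W,R(q,[[.1,.0172+.048,.179],[.1,.0172-.048,.179],[.1,.0172,.179]])))
"
```

```text
t 17.2 tcp [0.6144 0.0064 0.2368] rail [ 0.1    -0.0199] psi-rel 0.001 F [ 0.9 -0.  -0. ] T [-0.03 -0.06 -0.  ] gap 0.0346 q6 1.42
[[257.57892542  89.16774162]
 [257.57012963 220.38479234]
 [257.57422391 159.30562179]]
```

View pics/e3w.png

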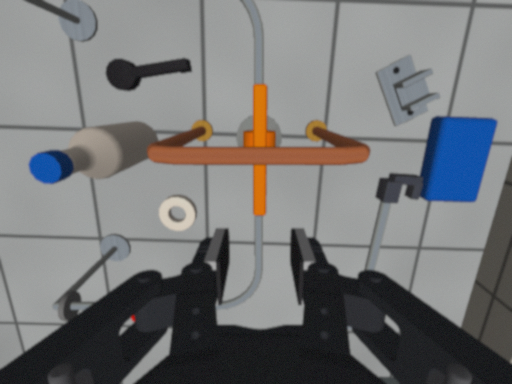

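View pics/e3side.png

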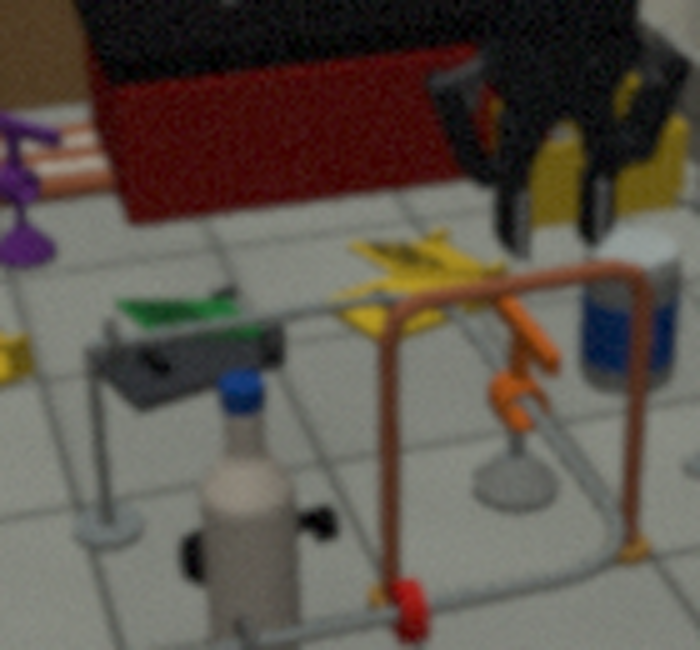

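Call:
servo_tool(moves=[[1.5,0.1,-0.3,0,0.2],[2.5,0,0,0,0.2],[2.5,0,0,0,0.2],[1.0,0,0,0,0.2],[0.5,0,0,0,0.2],[0,0,0,0,0.5],[0,0,0,0,0.7],[0,0,0,0,1],[0,0,0,0,1],[0,0,0,0,1]])

```text
clock: 18.6
tcp_pos: [0.6159, 0.0092, 0.1576]
orientation: [0.509, 0.492, 0.508, -0.491]
wrist_force: [-0.1, -0.3, 4.0]
finger_gap: 0.0091
```

Call:
servo_tool(moves=[[-0.25,0,0,0,1],[-0.15,0,0,0,1],[0,0,0,0,1],[0,0,0,0,1],[0,0,0,0,1],[0,0,0,0,1],[0,0,0,0,1],[0,0,0,0,1],[0,0,0,0,1],[0,0,0,0,1]])

```text
clock: 19.85
tcp_pos: [0.6153, 0.0093, 0.1608]
orientation: [0.508, 0.492, 0.508, -0.492]
wrist_force: [0.1, -0.3, -2.1]
finger_gap: 0.0086
```

```bash
python3 -c "
from pl import *
st()
for c in ('scene','side'):
  p=optics.read_camera(c); crop(p,*((190,130,330,250) if c=='scene' else (170,110,310,240)),5,'e4'+c)
W=optics.read_camera('wrist');save(W,'e4w')
"
```

```text
t 19.85 tcp [0.6153 0.0093 0.1608] rail [ 0.101  -0.0171] psi-rel 0.001 F [ 0.1 -0.3 -2.1] T [-0.08  0.01  0.01] gap 0.0086 q6 1.42
```

View pics/e4w.png

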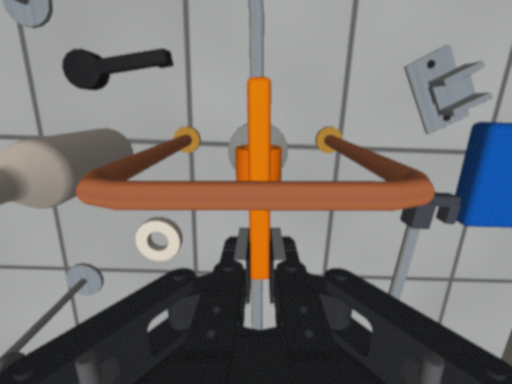

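View pics/e4side.png

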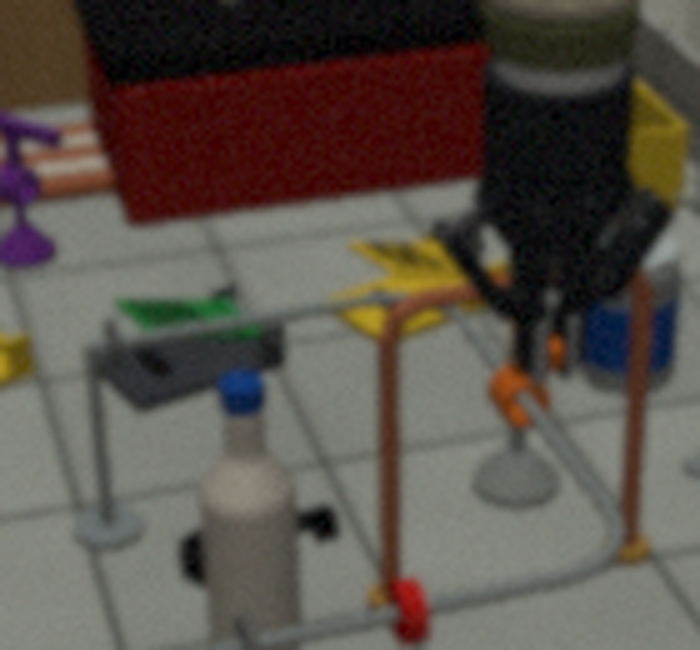

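```bash
python3 -c "
from pl import *
W=optics.read_camera('wrist')
for z in (.179,.183):
  for v in (78,278): print(z,v,rf(atz(W,[260,v],z)).round(4))
W=pickle.load(open('w1.pkl','rb'))
"
```

```text
0.179 78 [0.1025 0.0688]
0.179 278 [ 0.1027 -0.0274]
0.183 78 [0.1024 0.0684]
0.183 278 [ 0.1027 -0.0247]
```

Call:
servo_tool(moves=[[0,-0.05,0.7,0,1],[0,-0.05,1.4,0,1],[0,0,1.6,0,1],[0,0,1.6,0,1],[0,0,1.6,0,1],[0,0,1.6,0,1],[0,0,1.6,0,1],[0,0,1.4,0,1],[0,0,0.8,0,1],[0,0,0.25,0,1]])

```text
clock: 21.3
tcp_pos: [0.6184, -0.1166, 0.1607]
orientation: [0.508, 0.492, 0.508, -0.492]
wrist_force: [0.3, 0.4, -1.9]
finger_gap: 0.0093
```

```bash
python3 -c "
from pl import *
hang(-.0378)
"
```

```text
t 21.3 tcp [ 0.6184 -0.1166  0.1607] rail [ 0.1001 -0.143 ] psi-rel 0.001 F [ 0.3  0.4 -1.9] T [-0.04  0.04  0.01] gap 0.0093 q6 1.22
hanger rail [ 0.10010307 -0.10524357] bendL 0.09999999204762774 0.10502675282113827 bendR 0.09999999204762774 -0.10497324717886172
```

Call:
servo_tool(moves=[[0,-0.31,0.341,0.0785,1],[0,-0.31,0.341,0.0785,1],[0,-0.31,0.341,0.0785,1],[0,-0.31,0.341,0.0785,1],[0,-0.31,0.341,0.0785,1],[0,-0.31,0.341,0.0785,1],[0,-0.31,0.341,0.0785,1],[0,-0.31,0.341,0.0785,1],[0,-0.31,0.341,0.0785,1],[0,-0.31,0.341,0.0785,1]])

```text
clock: 22.55
tcp_pos: [0.5791, -0.1376, 0.1608]
orientation: [0.281, 0.649, 0.281, -0.649]
wrist_force: [0.5, -0.2, -2.2]
finger_gap: 0.0093
```

```bash
python3 -c "
from pl import *
hang(-.0378)
"
```

```text
t 22.55 tcp [ 0.5791 -0.1376  0.1608] rail [ 0.0602 -0.1628] psi-rel -0.786 F [ 0.5 -0.2 -2.2] T [-0.05  0.04 -0.01] gap 0.0093 q6 1.96
hanger rail [ 0.0868914  -0.13605628] bendL 0.08681190514691231 0.07317229680099657 bendR 0.08681190514691231 -0.13682770319900342
```

Call:
servo_tool(moves=[[0,-0.31,0.341,0.0785,1],[0,-0.31,0.341,0.0785,1],[0,-0.31,0.341,0.0785,1],[0,-0.31,0.341,0.0785,1],[0,-0.31,0.341,0.0785,1],[0,-0.31,0.341,0.0785,1],[0,-0.31,0.341,0.0785,1],[0,-0.31,0.341,0.0785,1],[0,-0.31,0.341,0.0785,1],[0,-0.31,0.341,0.0785,1]])

```text
clock: 23.8
tcp_pos: [0.5358, -0.1254, 0.1609]
orientation: [-0.011, -0.707, -0.011, 0.707]
wrist_force: [0.1, -0.3, -2.5]
finger_gap: 0.0093
```

```bash
python3 -c "
from pl import *
hang(-.0378)
W=optics.read_camera('wrist');save(W,'f1w')
p=optics.read_camera('side'); crop(p,170,140,330,280,5,'f1d')
"
```

```text
t 23.8 tcp [ 0.5358 -0.1254  0.1609] rail [ 0.0173 -0.1492] psi-rel -1.571 F [ 0.1 -0.3 -2.5] T [ 0.04  0.06 -0.  ] gap 0.0093 q6 2.73
hanger rail [ 0.0550551 -0.1491972] bendL 0.055007449571415575 0.06000000061662349 bendR 0.055007449571415575 -0.1499999993833765
```

View pics/f1w.png

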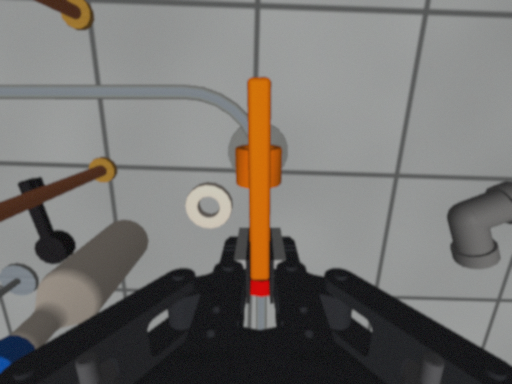

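View pics/f1d.png

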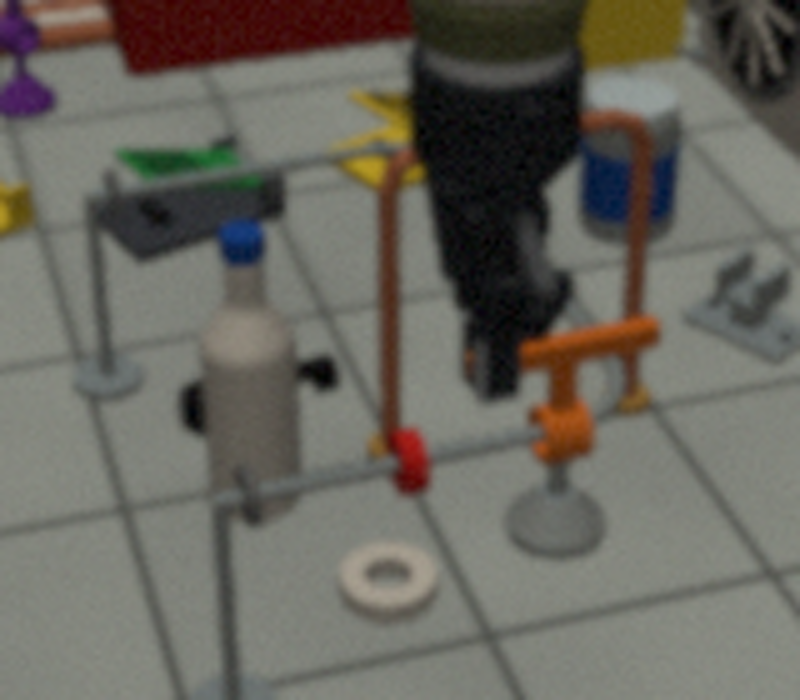

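Call:
servo_tool(moves=[[0,0.08,0.7,0,1],[0,0,1.2,0,1],[0,0,1.2,0,1],[0,0,1.0,0,1],[0,0,0.6,0,1],[0,0,0.4,0,1],[0,0,0.3,0,1],[0,0,0.1,0,1],[0,0,0,0,1],[0,0,0,0,1]])

```text
clock: 25.15
tcp_pos: [0.4812, -0.1288, 0.1607]
orientation: [0.012, 0.707, 0.012, -0.707]
wrist_force: [-0.2, -1.1, -1.6]
finger_gap: 0.0089
```

```bash
python3 -c "
from pl import *
hang(-.0378)
p=optics.read_camera('side'); crop(p,200,180,310,280,7,'f2d')
p=optics.read_camera('scene'); crop(p,160,140,270,240,7,'f2s')
"
```

```text
t 25.15 tcp [ 0.4812 -0.1288  0.1607] rail [-0.0374 -0.1508] psi-rel -1.569 F [-0.2 -1.1 -1.6] T [-0.03  0.08  0.01] gap 0.0089 q6 2.68
hanger rail [ 0.00041567 -0.15072789] bendL 0.05509041363393913 0.060000090829260576 bendR 0.05509041363393913 -0.1499999091707394
```

View pics/f2d.png

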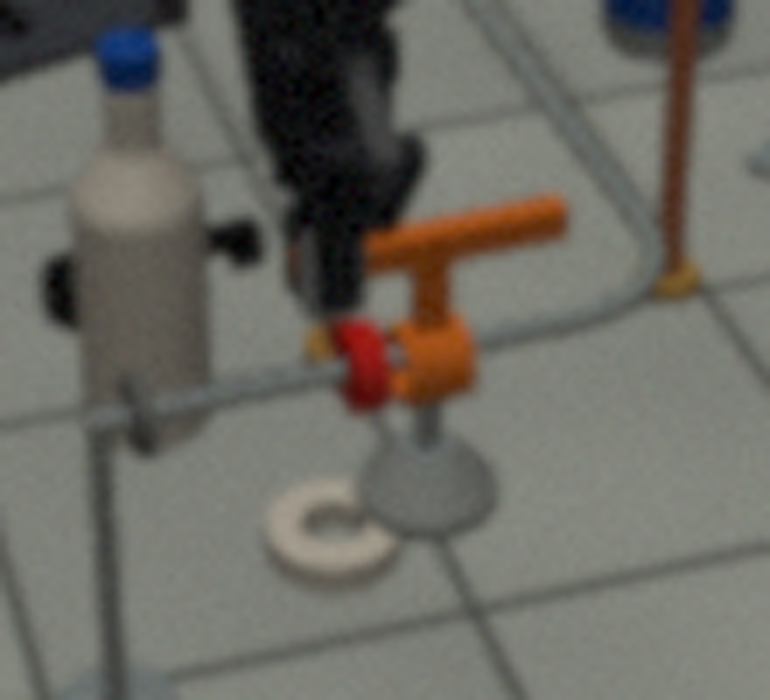

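View pics/f2s.png

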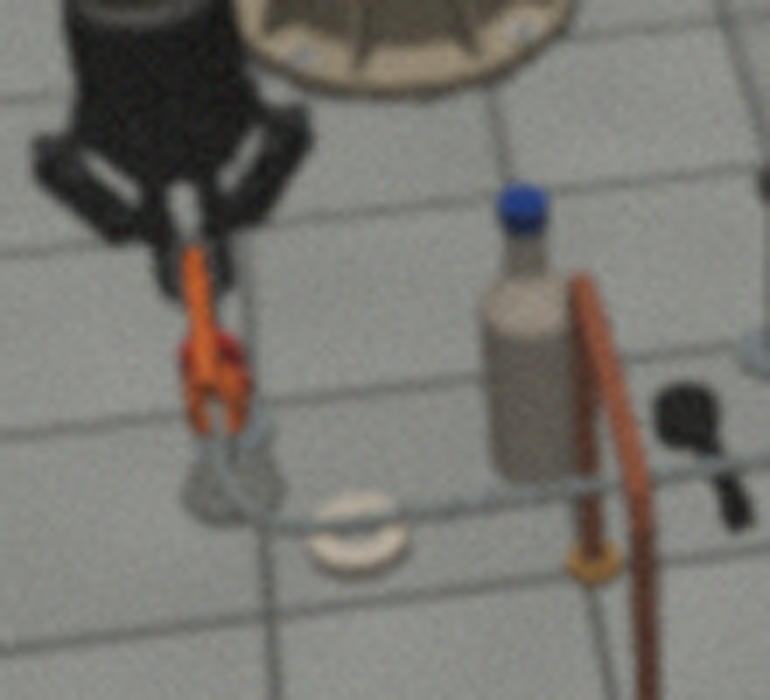

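Call:
servo_tool(moves=[[0,0,0.15,0,1],[0,0,0.15,0,1],[0,0,0.1,0,1],[0,0,0.1,0,1],[0,0,0,0,1],[0,0,0,0,1],[0,0,0,0,1],[0,0,0,0,1],[0,0,0,0,1],[0,0,0,0,1]])

```text
clock: 26.5
tcp_pos: [0.4761, -0.1289, 0.1608]
orientation: [0.012, 0.707, 0.012, -0.707]
wrist_force: [0.3, -0.2, -1.5]
finger_gap: 0.009
```

```bash
python3 -c "
from pl import *
hang(-.0378)
p=optics.read_camera('side'); crop(p,200,180,310,280,7,'f3d')
"
```

```text
t 26.5 tcp [ 0.4761 -0.1289  0.1608] rail [-0.0425 -0.1508] psi-rel -1.569 F [ 0.3 -0.2 -1.5] T [0.02 0.09 0.01] gap 0.009 q6 2.68
hanger rail [-0.00472848 -0.15073254] bendL 0.05508738640909239 0.06000008484879659 bendR 0.05508738640909239 -0.1499999151512034
```

View pics/f3d.png

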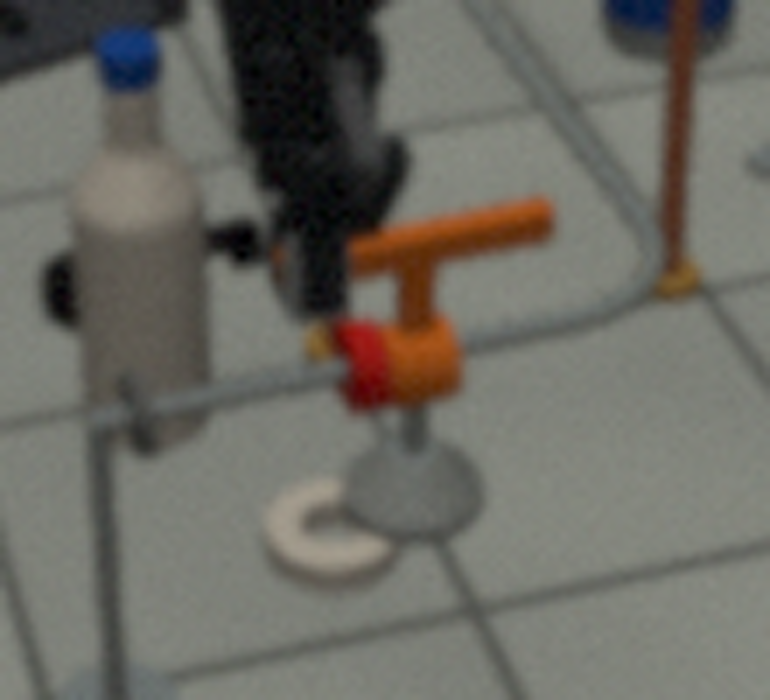

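Call:
servo_tool(moves=[[0,0,0.1,0,1],[0,0,0,0,1],[0.2,0,0,0,1],[0.2,0,0,0,1],[0,0,0,0,1],[0,0,0,0,0.6],[0,0,0,0,0.2],[0,0,0,0,0.2],[0,0,0,0,0.2],[0,0,0,0,0.2]])

```text
clock: 27.8
tcp_pos: [0.4751, -0.1289, 0.1567]
orientation: [-0.012, -0.707, -0.012, 0.707]
wrist_force: [-0.5, -0.4, -0.3]
finger_gap: 0.0339
```

Call:
servo_tool(moves=[[-1,0,0,0,0.2],[-2,0,0,0,0.2],[-3,0,0,0,0.2],[-3,0,0,0,0.2],[-3,0,0,0,0.2],[-2,0,0,0,0.2],[0,0,3,0,0.2],[0,0,3,0,0.2],[0,0,0,0,0.2],[0,0,0,0,0.2]])

```text
clock: 29.05
tcp_pos: [0.4156, -0.1312, 0.2974]
orientation: [0.012, 0.708, 0.012, -0.706]
wrist_force: [-0.4, -0.0, -0.2]
finger_gap: 0.0344
```

```bash
python3 -c "
from pl import *
st()
p=optics.read_camera('side'); crop(p,200,180,310,280,7,'f4d')
W=optics.read_camera('wrist');save(W,'f4w')
"
```

```text
t 29.05 tcp [ 0.4156 -0.1312  0.2974] rail [-0.1031 -0.1512] psi-rel -1.569 F [-0.4 -0.  -0.2] T [-0.05  0.   -0.02] gap 0.0344 q6 2.62
```

View pics/f4d.png

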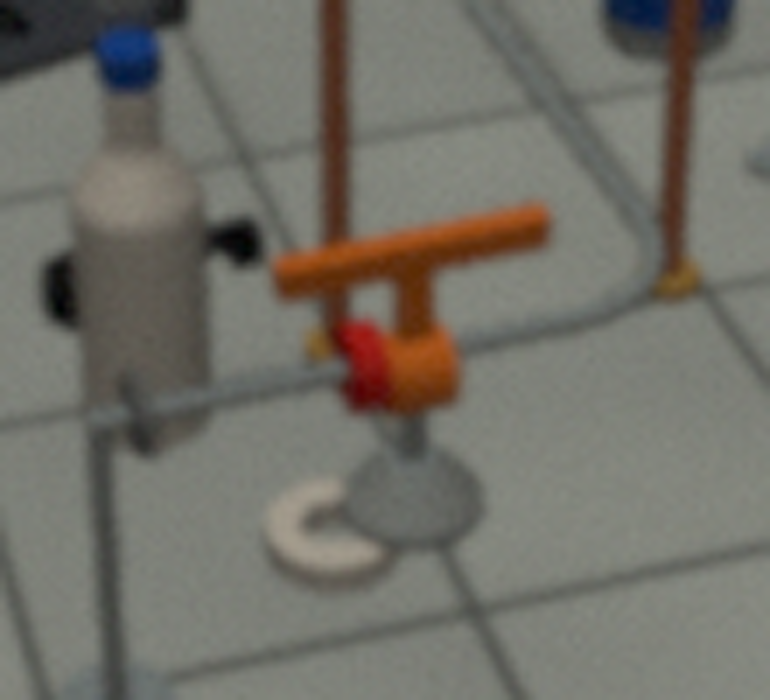

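View pics/f4w.png

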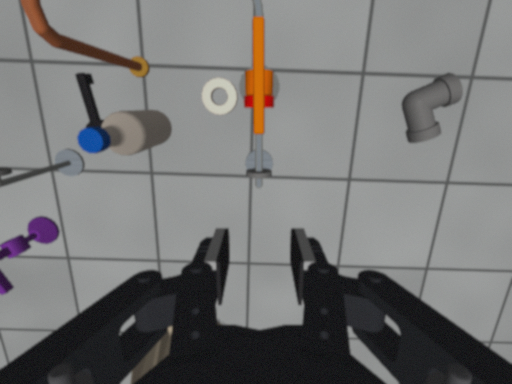

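Call:
servo_tool(moves=[[0,0,0,-0.157,1],[0,0,0,-0.157,1],[0,0,0,-0.157,1],[0,0,0,-0.157,1],[0,0,0,-0.157,1],[0,0,0,-0.157,1],[0,0,0,-0.157,1],[0,0,0,-0.157,1],[0,0,0,-0.157,1],[0,0,0,-0.157,1]])

```text
clock: 30.4
tcp_pos: [0.4157, -0.131, 0.2965]
orientation: [0.509, 0.49, 0.51, -0.49]
wrist_force: [0.1, 0.1, -1.2]
finger_gap: 0.0
```

Call:
servo_tool(moves=[[0,0,0,-0.157,1],[0,0,0,-0.157,1],[0,0,0,-0.157,1],[0,0,0,-0.157,1],[0,0,0,-0.157,1],[0,0,0,-0.157,1],[0,0,0,-0.157,1],[0,0,0,-0.157,1],[0,0,0,-0.157,1],[0,0,0,-0.157,1]])

```text
clock: 31.65
tcp_pos: [0.4158, -0.131, 0.2965]
orientation: [0.707, -0.013, 0.707, 0.014]
wrist_force: [-0.5, 0.5, -0.2]
finger_gap: -0.0001
```

Call:
servo_tool(moves=[[0,4.7,0.9,0,1],[0,4.7,0.9,0,1],[0,4.7,0.9,0,1],[0,4.7,0.9,0,1],[0,4.7,0.9,0,1],[0,4.7,0.9,0,1],[0,4.7,0.9,0,1],[0,4.7,0.9,0,1],[0,4.7,0.9,0,1],[0,4.7,0.9,0,1]])

```text
clock: 32.9
tcp_pos: [0.4903, 0.344, 0.2962]
orientation: [0.707, -0.012, 0.707, 0.012]
wrist_force: [0.8, -1.2, 1.2]
finger_gap: 0.0002
```

```bash
python3 -c "
from pl import *
st()
W=optics.read_camera('wrist');crop(W,130,20,390,260,3,'g1w'); pickle.dump(W,open('w5.pkl','wb'))
for n,z in (('pedal_press',.048),('pedal_base',0)):
  for d in models.pinpoint(n,W): print(n,np.round(d['location'],1),d['conf'],atz(W,d['location'],z).round(4))
"
```

```text
t 32.9 tcp [0.4903 0.344  0.2962] rail [-0.0132  0.3214] psi-rel 1.572 F [ 0.8 -1.2  1.2] T [-0.05 -0.04  0.01] gap 0.0002 q6 0.44
pedal_press [279.5 253.8] 0.91 [0.6401 0.3812 0.048 ]
pedal_press [260.8 138.2] 0.61 [0.4615 0.3455 0.048 ]
pedal_base [293.9  31.8] 0.86 [0.318 0.387 0.   ]
pedal_base [281.5 253.2] 0.81 [0.6661 0.3894 0.    ]
pedal_base [261.7 153.4] 0.59 [0.4906 0.3482 0.    ]
```

View pics/g1w.png

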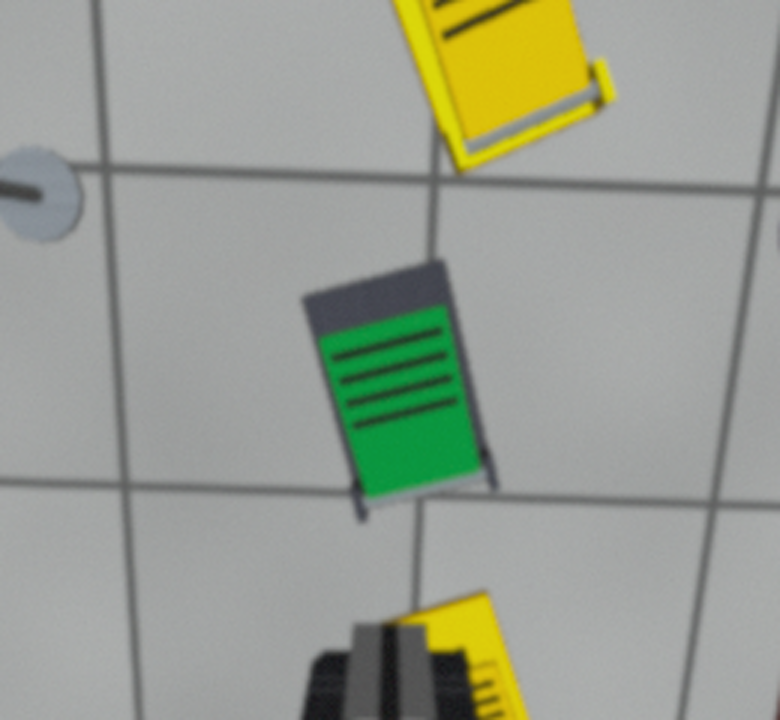

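Call:
servo_tool(moves=[[1.6,0.1,-1.4,0,1],[3,0.1,-1.3,0,1],[4,0,0,0,1],[4,0,0,0,1],[4,0,0,0,1],[4,0,0,0,1],[2,0,0,0,1],[1,0,0,0,1],[0,0,0,0,1],[0,0,0,0,1]])

```text
clock: 34.3
tcp_pos: [0.4638, 0.3431, 0.062]
orientation: [0.708, -0.011, 0.706, 0.012]
wrist_force: [-0.1, 0.7, 0.5]
finger_gap: -0.0
```

```bash
python3 -c "
from pl import *
st()
W=optics.read_camera('wrist');crop(W,130,100,390,360,3,'g2w')
p=optics.read_camera('side');crop(p,150,130,290,230,5,'g2d')
p=optics.read_camera('scene');crop(p,280,140,380,240,6,'g2s')
"
```

```text
t 34.3 tcp [0.4638 0.3431 0.062 ] rail [-0.0398  0.3213] psi-rel 1.571 F [-0.1  0.7  0.5] T [ 0.01 -0.01 -0.  ] gap -0.0 q6 0.47
```

View pics/g2w.png

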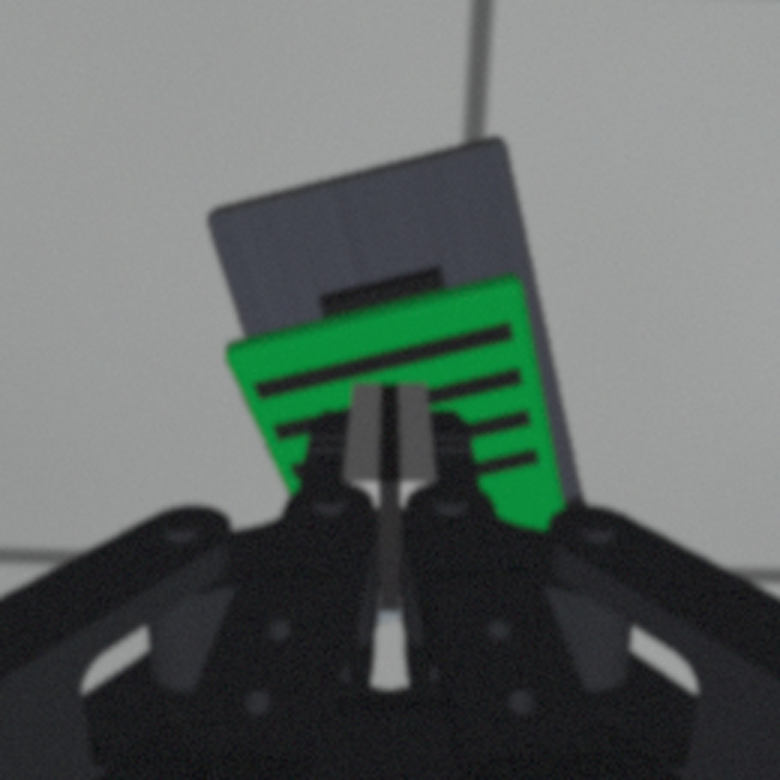

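View pics/g2s.png

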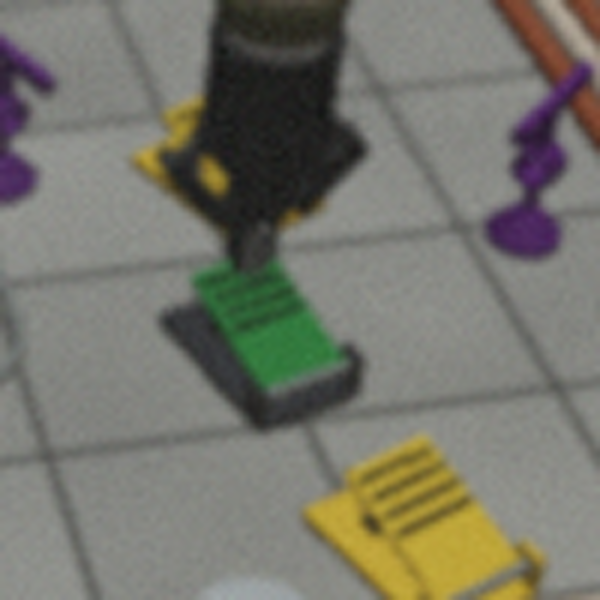

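Call:
servo_tool(moves=[[1,0,0,0,1],[0.6,0,0,0,1],[0.6,0,0,0,1],[0.6,0,0,0,1],[0.4,0,0,0,1],[0.2,0,0,0,1],[0,0,0,0,1],[0,0,0,0,1],[0,0,0,0,1],[0,0,0,0,1]])

```text
clock: 35.7
tcp_pos: [0.4616, 0.3425, 0.027]
orientation: [0.706, -0.012, 0.708, 0.011]
wrist_force: [-5.1, -1.6, 9.1]
finger_gap: 0.0001
```

```bash
python3 -c "
from pl import *
st()
W=optics.read_camera('wrist');crop(W,130,100,390,360,3,'g3w')
"
```

```text
t 35.7 tcp [0.4616 0.3425 0.027 ] rail [-0.042   0.3208] psi-rel 1.571 F [-5.1 -1.6  9.1] T [-0.34  1.04 -0.  ] gap 0.0001 q6 0.47
```

View pics/g3w.png

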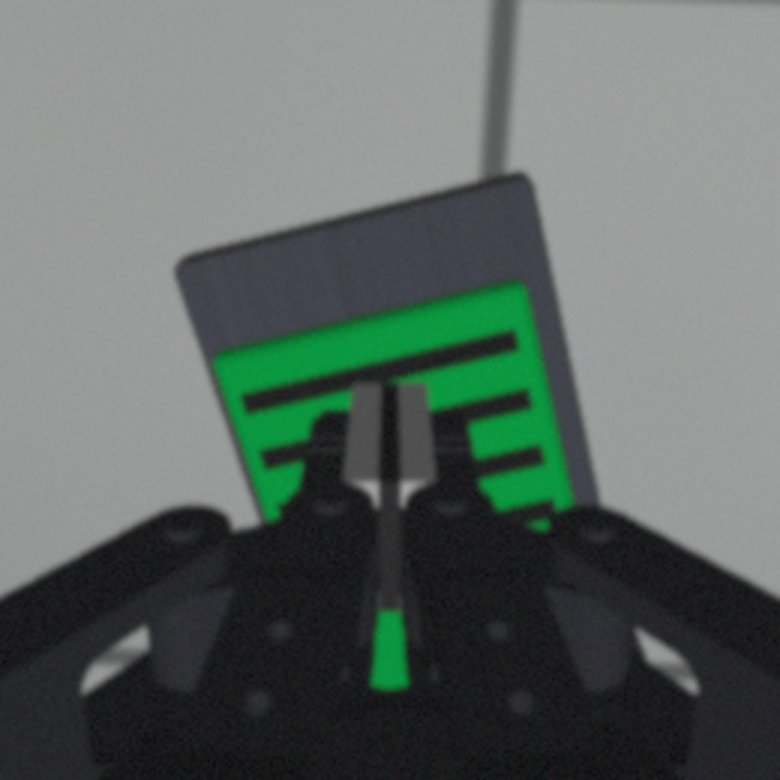

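Call:
servo_tool(moves=[[0.1,0,0,0,1],[0.1,0,0,0,1],[0.1,0,0,0,1],[0,0,0,0,1],[0,0,0,0,1],[0,0,0,0,1],[0,0,0,0,1],[0,0,0,0,1],[0,0,0,0,1],[0,0,0,0,1]])

```text
clock: 37.0
tcp_pos: [0.4616, 0.3426, 0.0264]
orientation: [0.707, -0.012, 0.707, 0.012]
wrist_force: [-10.2, -4.7, 25.6]
finger_gap: -0.0
```

Call:
servo_tool(moves=[[-0.3,0,0,0,1],[-0.5,0,0,0,1],[-0.8,0,0,0,1],[-1,0,0,0,1],[-2,0,0,0,1],[-4,0,0,0,1],[-4,0,0,0,1],[-4,0,0,0,1],[-3,0,0,0,1],[0,0,0,0,1]])

```text
clock: 38.25
tcp_pos: [0.464, 0.3434, 0.2221]
orientation: [0.708, -0.011, 0.706, 0.012]
wrist_force: [-0.3, -0.3, -0.3]
finger_gap: 0.0003
```

```bash
python3 -c "
from pl import *
st()
W=optics.read_camera('wrist');save(W,'g4w')
p=optics.read_camera('side');crop(p,150,120,310,260,5,'g4d')
p=optics.read_camera('scene');crop(p,160,130,360,270,4,'g4s')
"
```

```text
t 38.25 tcp [0.464  0.3434 0.2221] rail [-0.0395  0.3217] psi-rel 1.571 F [-0.3 -0.3 -0.3] T [ 0.02 -0.    0.05] gap 0.0003 q6 0.47
```

View pics/g4d.png

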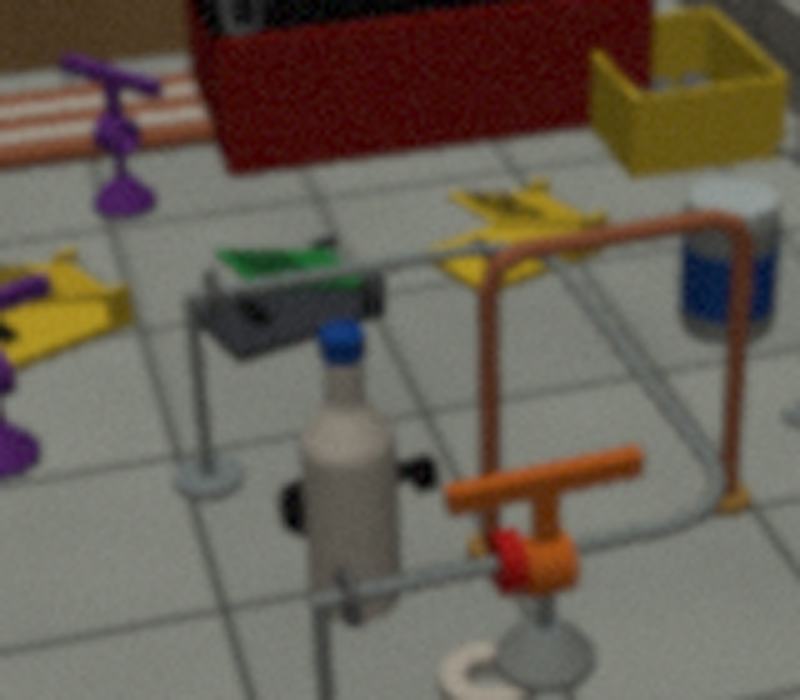

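View pics/g4s.png

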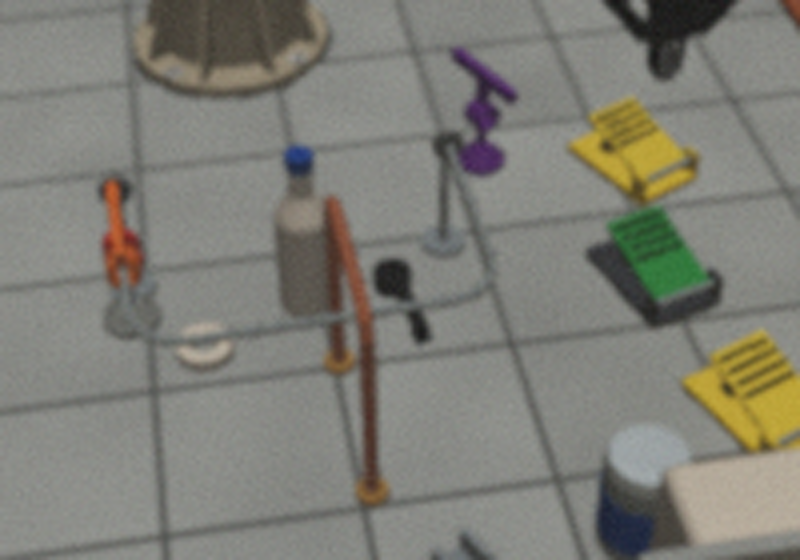

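View pics/g4w.png

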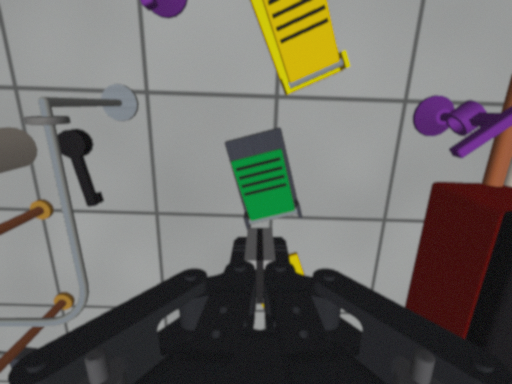

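The side view shows the hanger upright with its collar against the red clip (px 510–575, 560). The scene view shows the green pedal back up (px 655, 255), the gripper clear, and the loose things where they were. I'm handing in.

```bash
python3 -c "
from h import *
print(order.hand_in())"
```

```text
the job is handed in; nothing more can be done
None
```

I finished the job and handed it in at about 38 s of the 72 s allowed; the hand-in gave no verdict.

- **Hanger:** I slid it by the trailing end of its bar round the left bend and part-way under the hoop. There I let go, took the leading end beyond the crossbar, went round the right bend and brought the collar up to the red clip. I then lowered it and let go. My estimate put the collar about at contact. The side picture shows it touching the clip, upright and hanging free.
- **Pedal:** I pressed the green one, not its two yellow look-alikes, only after letting go of the hanger. The force rose from 9 N to 26 N over 0.6 mm at a height of about 26 mm, so I take it that it was hard on its stop, and I held it there for over 1 s. The joint angle itself can't be read. The last pictures show the pedal back up.
- **Last checks:** The wrist force was about zero with the tool at 222 mm. The bottle, tin, reel and tap lever look unmoved; the last pictures don't show the elbow, the wrench or all of the bracket.
- **Disagreement:** The wrist camera put the hanger 3–4 mm further along, at the hoop regrasp, than my calculation did. I moved the regrasp 3 mm to allow for it.

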